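# Load the reagent carrier and slide it under the reader's hood

### The job

Lay the two fresh, blue-tabbed cartridges that are on the bench flat into the two empty bays of the carrier, one in each, next to the cartridge already loaded. Then slide the carrier by its handle along the reader's deck, in under the hood until it is fully home against the stop, and let go. Leave the spent orange-tabbed cartridge and the other things on the bench where they are.

Things in the scene. Friction and masses are not known exactly. Their poses are not given: they have to be found in the camera images.
- reader: white bench reader, fixed: grey loading deck 190 mm wide, top 10 mm above the bench, from y = -410 to +85 mm; white hood over the deck from y = -85 to +85 mm, 155 mm wide; 210 mm high housing behind it, y = 85 to 285 mm, 250 mm wide. Origin: on the bench plane under the home place of the carrier's origin; +y is the way in, z up.
- mouth (a point): point on the deck in the middle of the hood's open end, 85 mm before the home point. The tunnel behind it is 111 mm wide; the hood's roof is 80 to 105 mm above the bench. Low guides (to 26 mm above the bench) flare out before it, from the tunnel's width to 145 mm apart at 56 mm out.
- home (a point): point on the deck (10 mm above the bench) where the carrier's origin lies when it is fully home; a fixed stop in the tunnel then meets the tray's front end (within 1 mm)
- carrier: loose aluminium carrier on the deck, about 350 g empty, slides freely. Tray 105 mm (x) x 136 mm (y), floor 4 mm thick, walls 4 mm thick, their tops 14 mm above its underside; three bays in a row along y. A tongue 50 mm wide, 8 mm thick leaves it at -y, to y = -157 mm. Origin: centre of the tray's underside; +y goes in first, z up. A seated cartridge's tab stands 62 mm above its underside.
- bay0 (a point): centre of the floor of the empty bay nearest the handle; bays are 97 mm (carrier x) x 40 mm (carrier y) inside, 44 mm apart; a cartridge's length goes along carrier x
- bay1 (a point): centre of the floor of the empty middle bay
- bay2 (a point): centre of the floor of the innermost bay, which holds the loaded cartridge
- handle (a point): on the axis of the carrier's black handle, 65 mm above the carrier's underside; the handle is an upright block 24 mm (carrier x) x 30 mm (carrier y), from 8 to 80 mm above the carrier's underside, its axis 140 mm out from the carrier's origin along -y
- fresh_a: white flat reagent cartridge 90 x 34 x 24 mm with a blue upright grip tab centred on top, 40 mm (along the cartridge) x 14 mm, rising from 24 to 58 mm above the underside; about 90 g. Origin: centre of its underside; x along its 90 mm length, z up. The two ends are alike. Starts flat on the bench, to the robot's right.
- fresh_b: white flat reagent cartridge 90 x 34 x 24 mm with a blue upright grip tab centred on top, 40 mm (along the cartridge) x 14 mm, rising from 24 to 58 mm above the underside; about 90 g. Origin: centre of its underside; x along its 90 mm length, z up. The two ends are alike. Starts flat on the bench, to the robot's right; the same as fresh_a: either may go in either empty bay.
- spent: white flat reagent cartridge 90 x 34 x 24 mm with an orange upright grip tab centred on top, 40 mm (along the cartridge) x 14 mm, rising from 24 to 58 mm above the underside; about 90 g. Origin: centre of its underside; x along its 90 mm length, z up. The two ends are alike. Spent: stays where it is on the bench.
- loaded: white flat reagent cartridge 90 x 34 x 24 mm with a blue upright grip tab centred on top, 40 mm (along the cartridge) x 14 mm, rising from 24 to 58 mm above the underside; about 90 g. Origin: centre of its underside; x along its 90 mm length, z up. The two ends are alike. Already in the innermost bay; stays in it.
- bottle_a: glass bottle with blue cap, 70 mm across, 150 mm high, bystander; origin under its centre
- bottle_b: amber jar with white cap, 64 mm across, 130 mm high, bystander; origin under its centre
- beaker: empty glass beaker, 76 mm across, 90 mm high, bystander; origin under its centre
- tip_box: green box with clear lid, 120 x 85 x 80 mm, bystander; origin under its centre
- tube_rack: orange rack of capped tubes, 200 x 70 x 82 mm, bystander; origin under its centre
Not all that is in view belongs to the job. Leave any brown or yellow look-alike of the fresh_a alone.

How it is judged:
By the outcome, as a careful person would: the job done as asked, in the order asked, and still so for the second after the job is handed in, with the robot touching nothing.
It also fails if it takes over 72 s, if anything falls off the work surface, if the arm or the gripper's body presses on something with over 40 N, if the wrist force passes 120 N, or if a joint passes its speed limit or range.

### The arm

A 7-joint arm with a two-finger parallel gripper is mounted at the origin on the work surface. World frame = base frame: x ahead of the robot, y to its left, z up, the work surface at z = 0. Lengths are in mm, angles in rad, forces in N, time in s.
With the tool pointing down it reaches from about 350 to 900 mm from the base axis. Payload 19.9 kg.
Tool frame: the origin (TCP) lies at the very end of the fingers, on their centre line; the grasp point (between the pads) lies 19 mm behind it; z points along the fingers, y is the direction in which the jaws open and shut (so a half turn about z gives the same grasp; the last joint's range is limited). The gripper opens to 94 mm and grips with 3 to 60 N. Pads are 16 mm wide; open, the fingers measure 119 mm over their backs; the gripper's body (75 mm by 177 mm) begins 78 mm behind the grasp point.
Start: joints at [-1.143, 0.417, -0.01, 1.614, 0.005, 1.111, -0.053], TCP at [282.372, 557.553, 205.425] pointing down, gripper open.
Joint ranges: [-2.81, 2.81], [-0.39, 2.02], [-1.27, 1.25], [0.06, 2.57], [-1.19, 4.33], [0.19, 2], [-2.82, 2.82]. Speed limits (rad/s): [1.89, 1.89, 2.39, 2.39, 3.01, 3.01, 3.01].

### API

Orientations are given as a rotation vector (axis times angle).
In Python, from workcell import robot gives the robot as it stands. The module is installed in compiled form; this text tells all that it offers.
- The arm moves only by the tool drive_tool, never from a script. Its argument "steps" is a list of rows, each a list of 7 numbers: the finger opening in m, from 0 to 0.094, then the shift along the tool's x, y, z in m, then the turn, a rotation vector about the tool's x, y, z in rad. In form: [[jaw, dx, dy, dz, rx, ry, rz], ...]. A call has 1 to 8 rows; each row shifts and turns the commanded pose from where the row before left it, along the tool's axes as they then stand; what a row does not reach is not made up. A row lasts 1/12 s, in which the tool goes at most 41.7 mm and 7.16 degrees, less where a joint would pass 70% of its speed; a pose out of reach is approached as far as the arm can. A call with a gripper value outside its range is refused whole. The fingers move at their own pace and stop on an object; "grip_force" is the grip in N (left out, the last holds). Time passes only in rows, so rows that do not move let the fingers close. It gives the time, the measured TCP pose, the force and the opening at its end, in the units of the state.
- robot.sense(): the state, without advancing time (a new reading comes with each control period).
- robot.grab_frame(name): name is "scene" or "top" or "wrist"; returns a dict with "pixels" (480x640x3 uint8, red, green, blue), "fx", "fy", "cx", "cy" (pixels), "rvec" (rotation vector, rad) and "tvec" (3), from world to camera coordinates, as OpenCV has them; the wrist camera has in their place "hand_eye" (4x4, takes a point from camera to tool coordinates, whose origin is the TCP and whose axes are the flange's). Camera axes: x right, y down, z forward; pixel columns grow to the right and rows downward; lengths in mm; the calibration is good to about 2 mm. A picture is of the moment at which its call begins: read the wrist's pose just before it. There is no depth.
- robot.close_job(): hands the job in, once; it reports no verdict.
Trained networks look in a picture, given as the dict that the camera call returned (one of the last four; its "shot" number tells which), for a name from the list of things; names that differ only in an ending like _2 or _b are one class to them, and where a whole thing is asked for, a point or a joint stands for the part that bears it (a point fixed in the world has none). Each returns a list of dicts, best first, with "score" (0 to 1); they miss things now and then, are a little off and sometimes report something else, mostly with a low value. They report only what shows in the picture. A call takes as long as a camera call. They do not tell look-alikes from the thing itself.
- robot.boxes_of(picture, thing): "location" ([x, y, z] in mm, in the coordinates of the camera as it stood for that picture, good to about 4 mm: the middle of the surface that is visible of it).
- robot.tip_of(picture, thing): "location" ([x, y, z] in mm, in the coordinates of the camera as it stood for that picture, good to about 4 mm: a listed point, or the origin of a listed thing).
The state is a dict: "time_s": time; "joint_pos": joint angles; "joint_velocities": joint speeds; "effort": joint torques, N m; "ee_pos": TCP position; "eef_rot": TCP orientation; "contact_force": force on the tool from outside, world axes, zero at the start; "moment": the same for the moment, N m; "grip_width": finger opening in mm.
Only numpy, scipy, OpenCV 4.12 (cv2) and the standard library are available. Lean on these libraries where they do the work, as an engineer would, in place of code of your own. Each camera call takes 0.05 s, during which the arm holds its last target.

## Working session

There is one attempt and no reset: what is moved stays moved. The work goes in short steps, Python scripts to look and compute and a tool call to move; the robot and the scene stay as the last step left them, time stands still between calls to the robot, and variables do not carry over. Pictures are saved under pics/ and viewed, and the job is handed in when it is done.

Besides the shell and the picture viewer there is one more tool, called after ">>>" as name([rows], argument=value, ...), one row to a line, values as JSON. drive_tool: Moves the arm, as the interface text tells. Its arguments: {"type":"object","properties":{"steps":{"type":"array","items":{"type":"array","items":{"type":"number"}}},"grip_force":{"type":"number"}},"required":["steps"]}

```bash
mkdir -p pics; cat > h.py <<'E'
import numpy as np,cv2
from scipy.spatial.transform import Rotation as R
from workcell import robot
def T(p,sense=None):
    if 'hand_eye' in p:
        s=sense; M=np.eye(4);M[:3,:3]=R.from_rotvec(s['eef_rot']).as_matrix();M[:3,3]=s['ee_pos']
        return M@np.array(p['hand_eye'])
    M=np.eye(4);M[:3,:3]=R.from_rotvec(np.ravel(p['rvec'])).as_matrix();M[:3,3]=np.ravel(p['tvec'])
    return np.linalg.inv(M)
def w(M,l): return M[:3,:3]@np.array(l)+M[:3,3]
def save(p,n): cv2.imwrite(n,cv2.cvtColor(p['pixels'],cv2.COLOR_RGB2BGR))
def pix(p,M,u,v,z):
    d=M[:3,:3]@np.array([(u-p['cx'])/p['fx'],(v-p['cy'])/p['fy'],1]); return M[:3,3]+d*(z-M[2,3])/d[2]
def proj(p,M,P):
    q=np.linalg.inv(M)@np.append(P,1); return (q[0]/q[2]*p['fx']+p['cx'],q[1]/q[2]*p['fy']+p['cy'])
E
python3 - <<'E'
from h import *
np.set_printoptions(precision=1,suppress=True)
print(robot.sense())
for n in ['scene','top']:
    p=robot.grab_frame(n); M=T(p); save(p,f'pics/{n}0.png'); print(n,M[:3,3])
    for t in ['fresh_a','spent','carrier','handle','bay0','bay1','bay2','mouth','home','reader']:
        print(t,[(round(d['score'],2),w(M,d['location'])) for d in robot.tip_of(p,t)][:5])
E
```

```text
{'time_s': 0.0, 'joint_pos': array([-1.1,  0.4, -0. ,  1.6,  0. ,  1.1, -0.1]), 'joint_velocities': array([ 0., -0., -0.,  0.,  0.,  0., -0.]), 'effort': array([  0. , -85.1,   0.6, -42.6,  -0. ,   0. ,   0. ]), 'ee_pos': array([282.2, 557.2, 204.8]), 'eef_rot': array([-0.7, -3.1,  0. ]), 'contact_force': array([-0.5, -0.2,  0.3]), 'moment': array([-0.,  0., -0.]), 'grip_width': 93.97843181742644}
scene [1514.3 -265.   994.9]
fresh_a [(0.91, array([ 582.4, -350.8,   -2.2])), (0.77, array([ 295.8, -336.9,   -3.5])), (0.73, array([ 516.2, -317.2,    1.5])), (0.68, array([ 332.9, -209.1,   -6.5])), (0.19, array([531.9, -52.8,  13.4]))]
spent [(0.94, array([ 424.1, -352.9,   -5.3]))]
carrier [(0.63, array([535.3, -10.5,   8.6]))]
handle [(0.69, array([ 518.8, -152.8,   76.3]))]
bay0 [(0.63, array([530.9, -51.4,  11.2])), (0.55, array([541.1,  32.3,  11. ]))]
bay1 [(0.63, array([530.9, -51.4,  11.2])), (0.55, array([541.1,  32.3,  11. ]))]
bay2 [(0.63, array([530.9, -51.4,  11.2])), (0.55, array([541.1,  32.3,  11. ]))]
mouth [(0.89, array([556. , 124.4,  11.1]))]
home []
reader [(0.72, a
[... 255 characters left out ...]
   -1.4]))]
spent [(0.81, array([ 425.3, -349.4,    5.6]))]
carrier [(0.83, array([531.3,  -4. ,  11.2])), (0.17, array([ 423.6, -350.5,    4.8]))]
handle []
bay0 [(0.89, array([528.4, -54. ,  10. ])), (0.82, array([542.7,  32.6,  18.6])), (0.81, array([532.3, -12.6,  15.4])), (0.7, array([ 513.5, -319.7,    1.6]))]
bay1 [(0.89, array([528.4, -54. ,  10. ])), (0.82, array([542.7,  32.6,  18.6])), (0.81, array([532.3, -12.6,  15.4])), (0.7, array([ 513.5, -319.7,    1.6]))]
bay2 [(0.89, array([528.4, -54. ,  10. ])), (0.82, array([542.7,  32.6,  18.6])), (0.81, array([532.3, -12.6,  15.4])), (0.7, array([ 513.5, -319.7,    1.6]))]
mouth [(0.88, array([554.3, 125.7,  11.3]))]
home []
reader []
```

View pics/scene0.png

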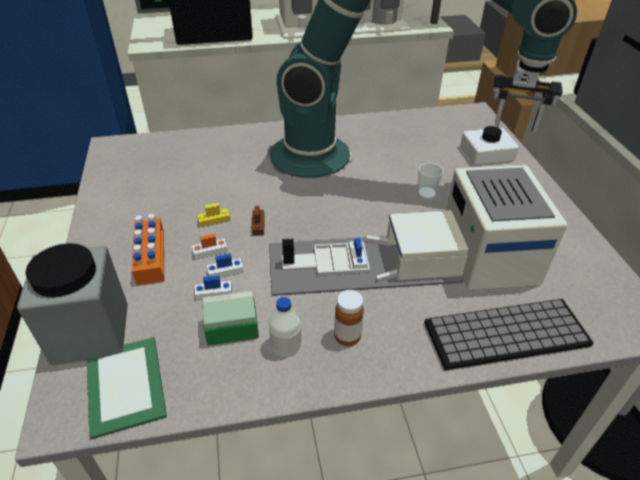

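View pics/top0.png

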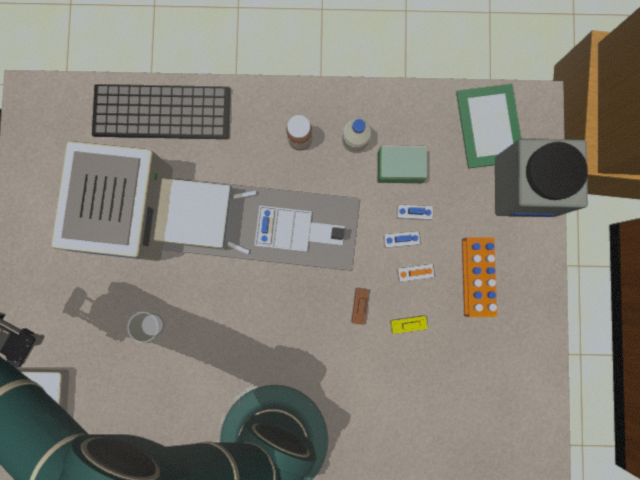

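```bash
cat >> h.py <<'E'
np.set_printoptions(precision=4,suppress=True)
def delta(x=None,y=None,z=None,yaw=None):
    "yaw: desired world angle of tool y (deg), mod 180"
    s=robot.sense(); Rm=R.from_rotvec(s['eef_rot']).as_matrix(); p=np.array(s['ee_pos'])
    cy=np.degrees(np.arctan2(Rm[1,1],Rm[0,1])); t=p.copy()
    for i,v in enumerate((x,y,z)):
        if v is not None:t[i]=v
    print('pos',p,'tooly',cy,'tilt',Rm[:,2],'t',s['time_s'],'F',s['contact_force'],'w',s['grip_width'],'q',s['joint_pos'])
    print('shift tool m',Rm.T@(t-p)/1000)
    if yaw is not None:
        # tool z down => +rz decreases world yaw
        print('rz options',[round(np.radians(-((yaw+k-cy+180)%360-180)),4) for k in (0,180)])
E
python3 - <<'E'
from h import *
p=robot.grab_frame('wrist'); print(np.array(p['hand_eye']),p['fx'])
delta(500,-330,300,0)
E
```

```text
[[   0.0005   -0.9649   -0.2628   75.742 ]
 [   1.        0.0001    0.0017    0.0655]
 [  -0.0016   -0.2628    0.9649 -179.5129]
 [   0.        0.        0.        1.    ]] 368.4564194175867
pos [282.3454 557.5616 205.3994] tooly 63.14284952185652 tilt [-0.     -0.0001 -1.    ] t 1.15 F [-0.0463 -0.1603  0.6698] w 93.83778090780031 q [-1.1435  0.4174 -0.0103  1.6136  0.0047  1.1107 -0.053 ]
shift tool m [-0.5952 -0.6935 -0.0945]
rz options [np.float64(1.1021), np.float64(-2.0395)]
```

>>> drive_tool([
  [0.06,0,0,-0.04,0,0,0.122],
  [0.06,0,0,-0.04,0,0,0.122],
  [0.06,0,0,-0.015,0,0,0.122],
  [0.06,0,0,0,0,0,0.122],
  [0.06,0,0,0,0,0,0.122],
  [0.06,0,0,0,0,0,0.122],
  [0.06,0,0,0,0,0,0.122],
  [0.06,0,0,0,0,0,0.122],
])

```text
time_s: 1.82
ee_pos: [282.3, 557.5, 300.4]
eef_rot: [2.084, 2.351, -0.0]
contact_force: [0.8, -0.4, -0.0]
grip_width: 59.5
```

```bash
python3 - <<'E'
from h import *
delta(480,-330,300,0)
E
```

```text
pos [282.3183 557.5281 300.4493] tooly 6.875067750169144 tilt [-0.0001 -0.0001 -1.    ] t 1.8167 F [ 0.8172 -0.4215 -0.0018] w 59.51117698046074 q [-1.2704  0.3507  0.159   1.4985 -0.0566  1.297  -0.9856]
shift tool m [-0.9048  0.09    0.0005]
rz options [np.float64(0.12), np.float64(-3.0216)]
```

>>> drive_tool([
  [0.06,-0.0377,0.0037,0,0,0,0],
  [0.06,-0.0377,0.0037,0,0,0,0],
  [0.06,-0.0377,0.0037,0,0,0,0],
  [0.06,-0.0377,0.0037,0,0,0,0],
  [0.06,-0.0377,0.0037,0,0,0,0],
  [0.06,-0.0377,0.0037,0,0,0,0],
  [0.06,-0.0377,0.0037,0,0,0,0],
  [0.06,-0.0377,0.0037,0,0,0,0],
])

```text
time_s: 2.48
ee_pos: [349.6, 260.3, 300.5]
eef_rot: [-2.077, -2.357, -0.001]
contact_force: [1.1, -0.7, 1.2]
grip_width: 60.2
```

>>> drive_tool([
  [0.06,-0.0377,0.0037,0,0,0,0],
  [0.06,-0.0377,0.0037,0,0,0,0],
  [0.06,-0.0377,0.0037,0,0,0,0],
  [0.06,-0.0377,0.0037,0,0,0,0],
  [0.06,-0.0377,0.0037,0,0,0,0],
  [0.06,-0.0377,0.0037,0,0,0,0],
  [0.06,-0.0377,0.0037,0,0,0,0],
  [0.06,-0.0377,0.0037,0,0,0,0],
])

```text
time_s: 3.15
ee_pos: [416.9, -35.4, 300.8]
eef_rot: [2.077, 2.357, 0.002]
contact_force: [1.2, 0.4, -0.2]
grip_width: 60.3
```

```bash
python3 - <<'E'
from h import *
delta(480,-300,300,0)
s=robot.sense();p=robot.grab_frame('wrist'); save(p,'pics/w1.png'); M=T(p,s)
for t in ['bay0','handle','mouth']:
        print(t,[(round(d['score'],2),w(M,d['location'])) for d in robot.tip_of(p,t)][:5])
E
```

```text
pos [416.8758 -35.3759 300.8215] tooly 7.218257239053357 tilt [ 0.001   0.0008 -1.    ] t 3.15 F [ 1.2078  0.3673 -0.1772] w 60.331290755932166 q [-0.7462 -0.1016  0.7136  1.9796  0.0695  1.2386  0.0682]
shift tool m [-0.2705  0.0294  0.0007]
rz options [np.float64(0.126), np.float64(-3.0156)]
bay0 [(0.72, array([530.1494, -57.0072,  10.8599])), (0.63, array([532.2953,  33.8556,  13.092 ])), (0.55, array([540.3628,  -9.7374,  12.1873])), (0.18, array([ 583.9551, -353.6574,   -4.056 ]))]
handle []
mouth [(0.85, array([556.7819, 126.746 ,   9.7094])), (0.49, array([534.9452, -11.442 ,   8.8161]))]
```

View pics/w1.png

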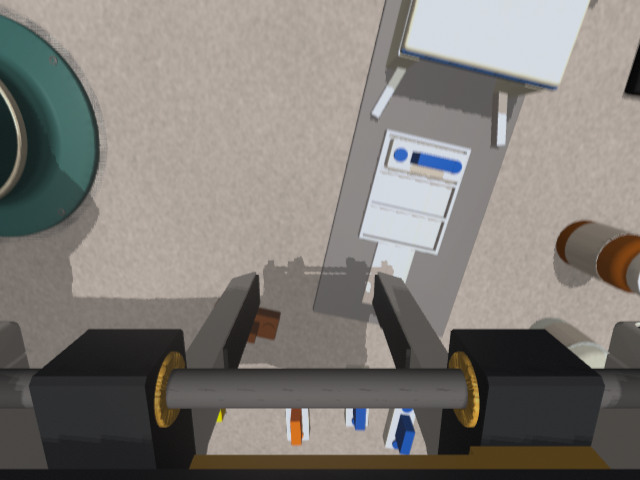

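```bash
python3 - <<'E'
from h import *
s=robot.sense();p=robot.grab_frame('wrist'); M=T(p,s)
c=[pix(p,M,u,v,24)[:2] for u,v in [(388,129),(470,149),(437,254),(360,234)]]
print(c, sum(c)/4)
for i in range(4): e=c[(i+1)%4]-c[i]; print(np.linalg.norm(e),np.degrees(np.arctan2(e[1],e[0])))
for z,q in [(10,[(388,0),(314,310)]),(105,[(404,48),(556,88)])]:
    a,b=[pix(p,M,*k,z)[:2] for k in q]; e=a-b; print(a,b,np.degrees(np.arctan2(e[1],e[0])))
im=cv2.cvtColor(p['pixels'],cv2.COLOR_RGB2BGR)[0:330,290:590]
cv2.imwrite('pics/w1z.png',cv2.resize(im,None,fx=1.8,fy=1.8,interpolation=cv2.INTER_CUBIC))
delta(480,-260,300,5)
E
```

```text
[array([491.7183,  62.9953]), array([593.8068,  52.5124]), array([582.0569, -82.5392]), array([478.678 , -68.4184])] [536.565   -8.8625]
102.62533441037306 -5.8628487751543865
135.5617532286531 -94.97240403960424
104.33885998458503 172.2219635427904
132.05913842213025 84.33302644723932
[469.9671 200.9617] [ 434.1411 -187.9546] 84.73690345916299
[478.929  131.9205] [628.8805 115.9312] 173.91357188955217
pos [416.8309 -33.0558 300.4939] tooly 7.219360774036325 tilt [-0.      0.0001 -1.    ] t 3.4 F [-0.5227  0.4159 -0.8477] w 59.69983912647598 q [-0.748  -0.1005  0.71    1.9799  0.0692  1.2388  0.0629]
shift tool m [-0.2331  0.0341  0.0005]
rz options [np.float64(0.0387), np.float64(-3.1029)]
```

View pics/w1z.png

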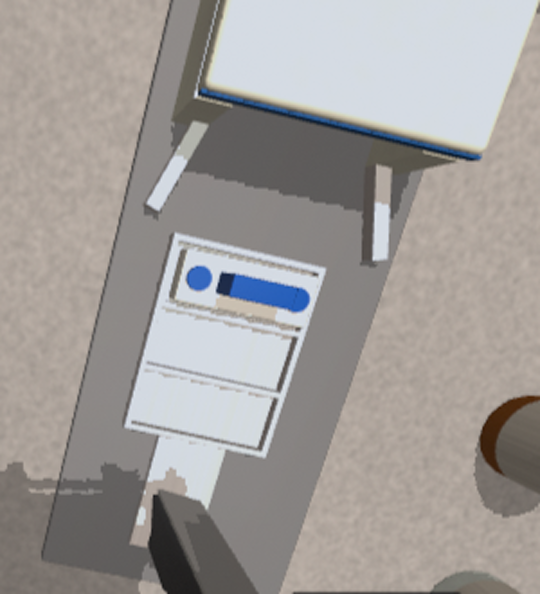

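```bash
python3 - <<'E'
from h import *
delta(545,-430,300,5)
E
```

```text
pos [416.8309 -33.0558 300.4939] tooly 7.219360774036325 tilt [-0.      0.0001 -1.    ] t 3.4 F [-0.5227  0.4159 -0.8477] w 59.69983912647598 q [-0.748  -0.1005  0.71    1.9799  0.0692  1.2388  0.0629]
shift tool m [-0.4099  0.0773  0.0005]
rz options [np.float64(0.0387), np.float64(-3.1029)]
```

>>> drive_tool([
  [0.06,-0.034,0.0064,0,0,0,0],
  [0.06,-0.034,0.0064,0,0,0,0],
  [0.06,-0.034,0.0064,0,0,0,0],
  [0.06,-0.034,0.0064,0,0,0,0],
  [0.06,-0.034,0.0064,0,0,0,0],
  [0.06,-0.034,0.0064,0,0,0,0],
  [0.06,-0.034,0.0064,0,0,0,0],
  [0.06,-0.034,0.0064,0,0,0,0],
])

```text
time_s: 4.07
ee_pos: [503.1, -296.7, 299.7]
eef_rot: [-2.073, -2.359, -0.0]
contact_force: [0.4, 1.7, 0.8]
grip_width: 59.9
```

>>> drive_tool([
  [0.06,-0.034,0.0064,0,0,0,0],
  [0.06,-0.034,0.0064,0,0,0,0],
  [0.06,-0.034,0.0064,0,0,0,0],
  [0.06,-0.034,0.0064,0,0,0,0],
  [0.06,0,0,0,0,0,0],
  [0.06,0,0,0,0,0,0],
])

```text
time_s: 4.57
ee_pos: [544.4, -429.1, 299.0]
eef_rot: [-2.077, -2.354, 0.001]
contact_force: [0.0, 0.2, 0.8]
grip_width: 60.0
```

```bash
python3 - <<'E'
from h import *
delta(580,-349,150,0)
s=robot.sense();p=robot.grab_frame('wrist'); save(p,'pics/w2.png'); M=T(p,s)
for t in ['fresh_a']:
        print(t,[(round(d['score'],2),w(M,d['location'])) for d in robot.tip_of(p,t)][:5])
E
```

```text
pos [ 544.429  -429.1181  299.0033] tooly 7.156703229933286 tilt [-0.002   0.0006 -1.    ] t 4.5667 F [0.0062 0.189  0.7646] w 59.98508113779712 q [ 0.0971  0.6142  0.8753  1.3217 -0.4633  1.4153  1.0749]
shift tool m [0.0749 0.0456 0.149 ]
rz options [np.float64(0.1249), np.float64(-3.0167)]
fresh_a [(0.63, array([ 586.5231, -352.983 ,   -2.0204]))]
```

View pics/w2.png

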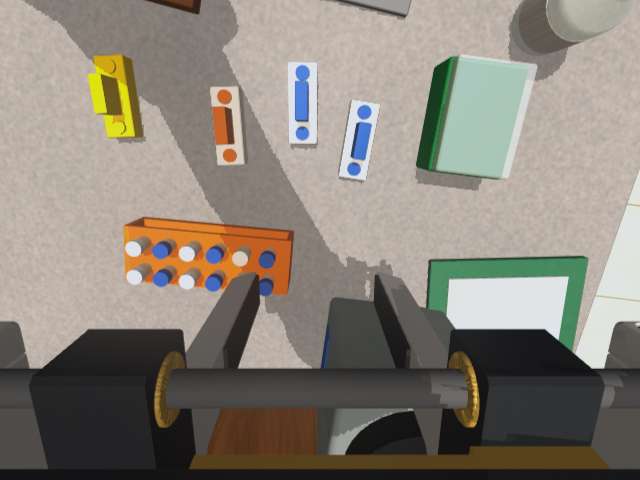

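```bash
cat >> h.py <<'E'
def cart(p,M,roi,z=24,thr=150):
    u0,v0,u1,v1=roi; im=p['pixels'][v0:v1,u0:u1].astype(int); r,g,b=im[...,0],im[...,1],im[...,2]
    m=(((np.minimum(r,g)>thr)&(abs(r-b)<40)&(b>=r-5))|(b>r+50)).astype(np.uint8)
    cs,_=cv2.findContours(m,cv2.RETR_EXTERNAL,cv2.CHAIN_APPROX_NONE); c=max(cs,key=cv2.contourArea).reshape(-1,2)+[u0,v0]
    P=np.array([pix(p,M,a,b_,z)[:2] for a,b_ in c],np.float32)
    (cx,cy),(ww,hh),a=cv2.minAreaRect(P)
    if ww<hh: a+=90
    # tab: blue dark elongated, top z=58
    print('rect',(cx,cy),sorted((ww,hh)),'len angle',(a+90)%180-90,'u,v',c.min(0),c.max(0)); return cx,cy,a
E
python3 - <<'E'
from h import *
s=robot.sense();p=robot.grab_frame('wrist'); M=T(p,s)
for t in (150,170,185):
  cart(p,M,(330,90,392,190),thr=t); cart(p,M,(275,50,328,155),thr=t)
im=cv2.cvtColor(p['pixels'],cv2.COLOR_RGB2BGR)[40:200,260:420]
cv2.imwrite('pics/w2z.png',cv2.resize(im,None,fx=3.5,fy=3.5,interpolation=cv2.INTER_NEAREST))
E
```

```text
rect (585.6256103515625, -349.5061950683594) [32.57058334350586, 89.43611907958984] len angle 88.15522766113281 u,v [338 102] [377 181]
rect (514.6411743164062, -316.2068176269531) [31.948123931884766, 88.67792510986328] len angle -83.82068824768066 u,v [288  64] [315 144]
rect (585.6256103515625, -349.5061950683594) [32.57058334350586, 89.43611907958984] len angle 88.15522766113281 u,v [338 102] [377 181]
rect (514.6411743164062, -316.2068176269531) [31.948123931884766, 88.67792510986328] len angle -83.82068824768066 u,v [288  64] [315 144]
rect (585.6256103515625, -349.5061950683594) [32.57058334350586, 89.43611907958984] len angle 88.15522766113281 u,v [338 102] [377 181]
rect (514.6411743164062, -316.2068176269531) [31.948123931884766, 88.67792510986328] len angle -83.82068824768066 u,v [288  64] [315 144]
```

View pics/w2z.png

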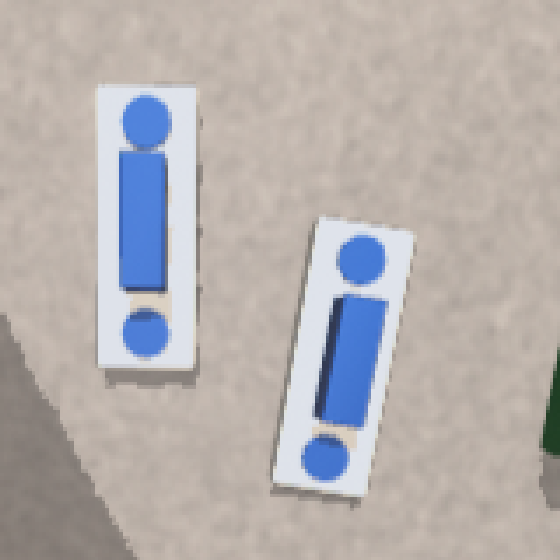

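```bash
python3 - <<'E'
from h import *
delta(585.6,-349.5,100,-1.8)
E
```

```text
pos [ 545.1145 -426.8502  300.4295] tooly 7.323221071810606 tilt [ 0.0004  0.0009 -1.    ] t 4.7167 F [ 0.076  -0.3389  1.0871] w 59.81186547655931 q [ 0.0927  0.6105  0.876   1.3239 -0.463   1.415   1.075 ]
shift tool m [0.0714 0.0499 0.2005]
rz options [np.float64(0.1592), np.float64(-2.9824)]
```

>>> drive_tool([
  [0.045,0.0238,0.0166,0.02,0,0,0],
  [0.045,0.0238,0.0166,0.02,0,0,0],
  [0.045,0.0238,0.0167,0.02,0,0,0],
  [0.045,0,0,0.03,0,0,0.08],
  [0.045,0,0,0.035,0,0,0.08],
  [0.045,0,0,0.035,0,0,0],
  [0.045,0,0,0.03,0,0,0],
  [0.045,0,0,0,0,0,0],
])

```text
time_s: 5.38
ee_pos: [583.6, -347.5, 105.4]
eef_rot: [-2.251, -2.181, 0.002]
contact_force: [0.2, 0.1, -0.4]
grip_width: 44.8
```

```bash
python3 - <<'E'
from h import *
delta(585.6,-349.5,30,-1.8)
s=robot.sense();p=robot.grab_frame('wrist'); save(p,'pics/w3.png');M=T(p,s)
print(proj(p,M,[585.6,-349.5,58]))
E
```

```text
pos [ 583.5563 -347.4685  105.362 ] tooly -1.8147297310715576 tilt [-0.0056  0.0042 -1.    ] t 5.3833 F [ 0.1525  0.0552 -0.3691] w 44.76147406092022 q [-0.0299  0.7628  0.8109  1.5625 -0.6011  1.0883  0.9009]
shift tool m [-0.0023  0.0025  0.0753]
rz options [np.float64(-0.0003), np.float64(3.1413)]
(np.float64(318.9646942550912), np.float64(263.13633505451236))
```

View pics/w3.png

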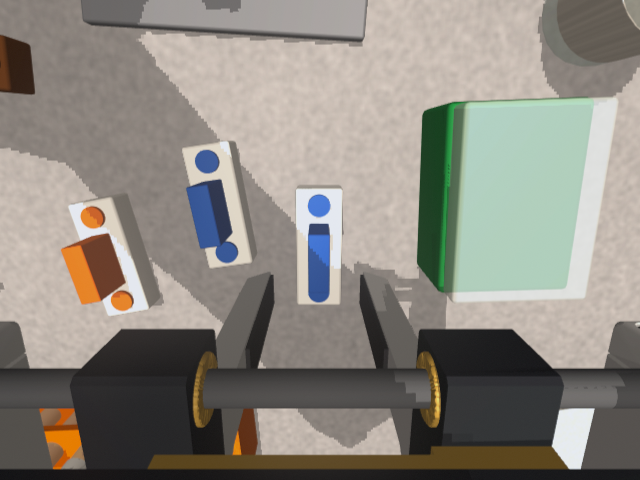

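>>> drive_tool([
  [0.045,-0.001,0.001,0.035,0,0,0],
  [0.045,0,0,0.025,0,0,0],
  [0.045,0,0,0.01,0,0,0],
  [0.045,0,0,0,0,0,0],
  [0.0,0,0,0,0,0,0],
  [0.0,0,0,0,0,0,0],
  [0.0,0,0,0,0,0,0],
  [0.0,0,0,0,0,0,0],
], grip_force=25)

```text
time_s: 6.1
ee_pos: [586.5, -352.8, 42.0]
eef_rot: [2.257, 2.182, 0.001]
contact_force: [0.5, 0.1, -0.5]
grip_width: 21.6
```

```bash
python3 - <<'E'
from h import *
delta(540,-12,150,-95.5)
E
```

```text
pos [ 586.4831 -352.7526   41.9521] tooly -1.938251824001715 tilt [ 0.0016 -0.0008 -1.    ] t 6.1 F [ 0.5098  0.1222 -0.5211] w 21.611045427343825 q [ 0.0046  0.8367  0.7599  1.5865 -0.6593  0.9885  0.9396]
shift tool m [ 0.3389 -0.0578 -0.1084]
rz options [np.float64(1.633), np.float64(-1.5086)]
```

>>> drive_tool([
  [0.04,0.0015,0,0,0,0,0],
  [0.04,0.0015,-0.001,0.004,0,0,0],
  [0.04,0,0,0.008,0,0,0],
  [0.04,0,0,0,0,0,0],
  [0.0,0,0,0,0,0,0],
  [0.0,0,0,0,0,0,0],
  [0.0,0,0,0,0,0,0],
  [0.0,0,0,0,0,0,0],
])

```text
time_s: 6.77
ee_pos: [585.0, -349.6, 28.7]
eef_rot: [2.259, 2.183, -0.0]
contact_force: [-0.4, 0.8, 0.4]
grip_width: 16.7
```

>>> drive_tool([
  [0.0,0,0,0,0,0,0],
  [0.0,0,0,0,0,0,0],
])

```text
time_s: 6.93
ee_pos: [585.0, -349.5, 28.6]
eef_rot: [2.259, 2.183, -0.0]
contact_force: [0.6, -0.3, -0.9]
grip_width: 13.9
```

```bash
python3 - <<'E'
from h import *
delta(540,-12,150,-95.5)
E
```

```text
pos [ 584.9553 -349.4756   28.5626] tooly -1.949960391303055 tilt [ 0.     -0.0001 -1.    ] t 6.9333 F [ 0.5797 -0.2747 -0.8949] w 13.859022639518962 q [ 0.0055  0.8491  0.7494  1.5979 -0.6699  0.9675  0.945 ]
shift tool m [ 0.3357 -0.0564 -0.1215]
rz options [np.float64(1.6328), np.float64(-1.5088)]
```

>>> drive_tool([
  [0.0,0,0,-0.03,0,0,0],
  [0.0,0,0,-0.04,0,0,0],
  [0.0,0,0,-0.04,0,0,0],
  [0.0,0.02,-0.006,-0.04,0,0,0],
  [0.0,0.038,-0.01,-0.01,0,0,0],
  [0.0,0.038,-0.01,0,0,0,0],
  [0.0,0.038,-0.01,0,0,0,0],
  [0.0,0.03,-0.01,0,0,0,0],
])

```text
time_s: 7.6
ee_pos: [544.5, -182.7, 185.3]
eef_rot: [-2.257, -2.184, -0.001]
contact_force: [0.9, 0.4, -1.6]
grip_width: 14.2
```

>>> drive_tool([
  [0.0,0,0,0,0,0,0],
  [0.0,0,0,0,0,0,0],
  [0.0,0,0,0,0,0,0],
])

```text
time_s: 7.85
ee_pos: [545.1, -185.9, 185.7]
eef_rot: [2.258, 2.183, 0.0]
contact_force: [-0.1, -0.0, -0.9]
grip_width: 13.7
```

```bash
python3 - <<'E'
from h import *
delta(540,-12,150,-95.5)
s=robot.sense();p=robot.grab_frame('wrist'); save(p,'pics/w4.png'); M=T(p,s); import pickle; pickle.dump((p,M),open('w4.pkl','wb'))
for t in ['bay0']:
        print(t,[(round(d['score'],2),w(M,d['location'])) for d in robot.tip_of(p,t)][:5])
im=cv2.cvtColor(p['pixels'],cv2.COLOR_RGB2BGR)
print(im.shape)
E
```

```text
pos [ 545.13   -185.8643  185.7297] tooly -1.9466213154313254 tilt [ 0.0006 -0.0003 -1.    ] t 7.85 F [-0.0628 -0.0051 -0.9139] w 13.711962995718906 q [-0.4314  0.5016  0.9467  1.7832 -0.4549  1.0927  0.6389]
shift tool m [ 0.1736 -0.0111  0.0357]
rz options [np.float64(1.6328), np.float64(-1.5088)]
bay0 [(0.63, array([538.3657, -12.6226,  15.4959])), (0.56, array([526.4293, -58.4924,  13.7714]))]
(480, 640, 3)
```

View pics/w4.png

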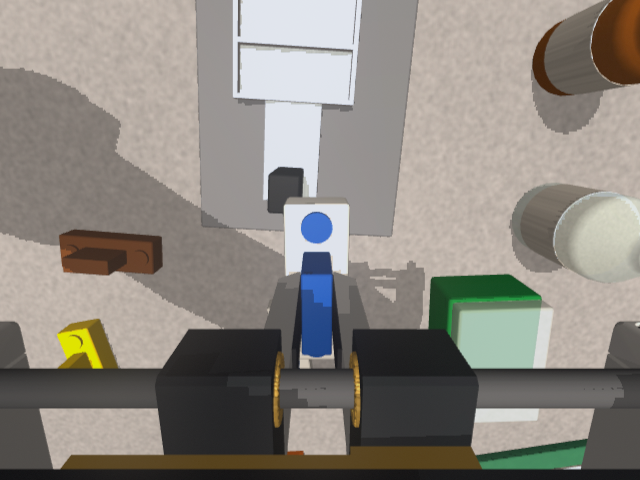

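>>> drive_tool([
  [0.0,0.03,0,0,0,0,0],
  [0.0,0.035,0,0,0,0,0],
  [0.0,0.025,0,0,0,0,0],
  [0.0,0,0,0,0,0,0],
  [0.0,0,0,0,0,0,0],
])

```text
time_s: 8.37
ee_pos: [548.3, -95.4, 185.3]
eef_rot: [2.258, 2.184, -0.001]
contact_force: [-0.3, -1.4, -0.8]
grip_width: 13.5
```

```bash
python3 - <<'E'
from h import *
delta(540,-12,150,-95.5)
s=robot.sense();p=robot.grab_frame('wrist'); save(p,'pics/w5.png'); M=T(p,s); import pickle; pickle.dump((p,M),open('w5.pkl','wb'))
for t in ['bay0','carrier']:
        print(t,[(round(d['score'],2),w(M,d['location'])) for d in robot.tip_of(p,t)][:5])
im=cv2.cvtColor(p['pixels'],cv2.COLOR_RGB2BGR)
cv2.imwrite('pics/w5z.png',cv2.resize(im[0:240,180:460],None,fx=2.5,fy=2.5,interpolation=cv2.INTER_CUBIC))
E
```

```text
pos [548.2829 -95.408  185.2952] tooly -1.898961555443332 tilt [-0.0002 -0.0005 -1.    ] t 8.3667 F [-0.3362 -1.3662 -0.8011] w 13.499837720094513 q [-0.6203  0.4653  0.9625  1.831  -0.4319  1.0727  0.4722]
shift tool m [ 0.0831 -0.011   0.0353]
rz options [np.float64(1.6336), np.float64(-1.5079)]
bay0 [(0.73, array([528.9811, -55.6923,  12.7769])), (0.6, array([537.4023, -15.3115,  12.8886]))]
carrier [(0.87, array([536.2623, -13.677 ,   8.8292]))]
```

View pics/w5z.png

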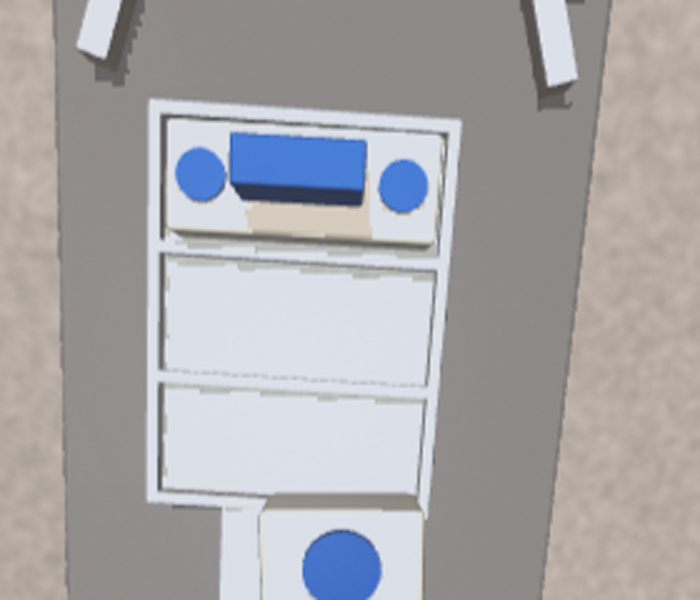

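```bash
python3 - <<'E'
from h import *
import pickle; p,M=pickle.load(open('w5.pkl','rb'))
from scipy.optimize import least_squares
C=[(-52.5,68),(52.5,68),(-52.5,-68),(52.5,-68)]
Z=[(150,99),(461,121),(148,502),(426,516)]
P=[pix(p,M,u/2.5+179.7,v/2.5-.3,24)[:2] for u,v in Z]
print(P)
def f(q): 
    c,s=np.cos(q[2]),np.sin(q[2]); return np.ravel([np.array([[c,-s],[s,c]])@np.array(a)+q[:2]-b for a,b in zip(C,P)])
r=least_squares(f,[536,-10,-.1]); print(r.x[:2],np.degrees(r.x[2]),r.fun)
q=r.x;c,s=np.cos(q[2]),np.sin(q[2])
for n,y in [('bay0',-44),('bay1',0),('bay2',44),('handle',-140)]: print(n,q[:2]+np.array([-s*y,c*y]))
# deck edges z=10
for a,b in [((55,10),(67,590)),((609,10),(547,590))]:
    A,B=[pix(p,M,u/2.5+179.7,v/2.5-.3,10)[:2] for u,v in (a,b)]; e=A-B; print(A,B,np.degrees(np.arctan2(e[1],e[0])))
# deck width/mid at
# loaded tab top corners z=58+4+10
for u,v in [(231,133),(366,141),(363,192),(232,184)]: print(pix(p,M,u/2.5+179.7,v/2.5-.3,72)[:2])
E
```

```text
[array([490.2065,  62.595 ]), array([594.1603,  52.5525]), array([477.6617, -72.8925]), array([581.2151, -81.59  ])]
[535.8109  -9.8337] -5.311035368523022 [-0.376   0.1388  0.2195  0.4623 -0.4197  0.2102  0.5761 -0.8113]
bay0 [531.7382 -53.6448]
bay1 [535.8109  -9.8337]
bay2 [539.8837  33.9774]
handle [ 522.8522 -149.2327]
[457.7885  94.3209] [ 439.3465 -109.2567] 84.82373682393303
[646.2818  88.2759] [ 630.3867 -115.5804] 85.54155263128837
[521.4562  41.3941]
[560.5068  38.0139]
[559.2711  24.3273]
[520.8761  27.7467]
```

>>> drive_tool([
  [0.0,0,0,0,0,0,0.1165],
  [0.0,0,0,0,0,0,0.1165],
  [0.0,0,0,0,0,0,0.1165],
  [0.0,0,0,0,0,0,0.1165],
  [0.0,0,0,0,0,0,0.1165],
  [0.0,0,0,0,0,0,0.1165],
  [0.0,0,0,0,0,0,0.1165],
  [0.0,0,0,0,0,0,0.1165],
])

```text
time_s: 9.18
ee_pos: [548.0, -97.1, 185.5]
eef_rot: [3.002, 0.924, -0.0]
contact_force: [-0.1, -0.1, -0.8]
grip_width: 13.7
```

>>> drive_tool([
  [0.0,0,0,0,0,0,0.1165],
  [0.0,0,0,0,0,0,0.1165],
  [0.0,0,0,0,0,0,0.1165],
  [0.0,0,0,0,0,0,0.1165],
  [0.0,0,0,0,0,0,0.1165],
  [0.0,0,0,0,0,0,0.1165],
  [0.0,0,0,0,0,0,0],
])

```text
time_s: 9.77
ee_pos: [547.9, -97.0, 185.5]
eef_rot: [3.137, -0.161, 0.0]
contact_force: [0.1, -0.1, -1.4]
grip_width: 13.5
```

```bash
python3 - <<'E'
from h import *
delta(535.8,-9.8,100,-95.3)
E
```

```text
pos [547.9209 -97.023  185.4813] tooly -95.86699732401394 tilt [ 0.     -0.0007 -1.    ] t 9.7667 F [ 0.0704 -0.1289 -1.3818] w 13.532964802291264 q [-0.7575  0.615   1.226   1.8343 -0.6339  1.1577 -0.9874]
shift tool m [-0.021  -0.0856  0.0854]
rz options [np.float64(-0.0099), np.float64(3.1317)]
```

>>> drive_tool([
  [0.0,0,0,0,0,0,-0.1212],
  [0.0,0,0,0,0,0,-0.1212],
  [0.0,0,0,0,0,0,-0.1212],
  [0.0,0,0,0,0,0,-0.1212],
  [0.0,0,0,0,0,0,-0.1212],
  [0.0,0,0,0,0,0,-0.1212],
  [0.0,0,0,0,0,0,-0.1212],
  [0.0,0,0,0,0,0,-0.1212],
])

```text
time_s: 10.43
ee_pos: [548.0, -96.7, 185.6]
eef_rot: [2.839, 1.344, 0.0]
contact_force: [-0.1, -0.2, -1.4]
grip_width: 13.6
```

>>> drive_tool([
  [0.0,0,0,0,0,0,-0.1212],
  [0.0,0,0,0,0,0,-0.1212],
  [0.0,0,0,0,0,0,-0.1212],
  [0.0,0,0,0,0,0,-0.1212],
  [0.0,0,0,0,0,0,-0.1212],
  [0.0,0,0,0,0,0,-0.1212],
  [0.0,0,0,0,0,0,-0.1212],
  [0.0,0,0,0,0,0,-0.1212],
])

```text
time_s: 11.1
ee_pos: [548.0, -96.8, 185.5]
eef_rot: [1.885, 2.512, -0.0]
contact_force: [-0.0, 0.1, -0.5]
grip_width: 13.4
```

```bash
python3 - <<'E'
from h import *
delta(535.8,-9.8,100,-95.3)
E
```

```text
pos [547.9538 -96.7555 185.5337] tooly 16.225165508222588 tilt [ 0.0003 -0.0004 -1.    ] t 11.1 F [-0.0103  0.1494 -0.538 ] w 13.424884942085937 q [-0.4775  0.3943  0.7548  1.8277 -0.3096  1.0407  0.681 ]
shift tool m [0.0869 0.0126 0.0855]
rz options [np.float64(1.9465), np.float64(-1.1951)]
```

>>> drive_tool([
  [0.0,0,0,0,0,0,-0.1195],
  [0.0,0,0,0,0,0,-0.1195],
  [0.0,0,0,0,0,0,-0.1195],
  [0.0,0,0,0,0,0,-0.1195],
  [0.0,0,0,0,0,0,-0.1195],
  [0.0,0,0,0,0,0,-0.1195],
  [0.0,0,0,0,0,0,-0.1195],
  [0.0,0,0,0,0,0,-0.1195],
])

```text
time_s: 11.77
ee_pos: [547.9, -96.8, 185.5]
eef_rot: [0.519, 3.098, -0.001]
contact_force: [-0.6, -0.4, -1.5]
grip_width: 13.7
```

>>> drive_tool([
  [0.0,0,0,0,0,0,-0.1195],
  [0.0,0,0,0,0,0,-0.1195],
  [0.0,0,0,0,0,0,0],
])

```text
time_s: 12.02
ee_pos: [547.9, -96.8, 185.5]
eef_rot: [0.146, 3.138, -0.0]
contact_force: [-0.6, -0.7, -0.8]
grip_width: 13.6
```

```bash
python3 - <<'E'
from h import *
delta(535.8,-9.8,100,-95.3)
E
```

```text
pos [547.9366 -96.8036 185.5276] tooly 84.66829357982085 tilt [ 0.0003 -0.0002 -1.    ] t 12.0167 F [-0.5667 -0.6518 -0.7988] w 13.635663631777915 q [-0.2862  0.3447  0.5014  1.8221 -0.1913  1.0225  1.7684]
shift tool m [0.0202 0.0855 0.0855]
rz options [np.float64(3.141), np.float64(-0.0006)]
```

>>> drive_tool([
  [0.0,0.007,0.029,0.01,0,0,0],
  [0.0,0.007,0.029,0.01,0,0,0],
  [0.0,0.0062,0.0275,0.03,0,0,0],
  [0.0,0,0,0.03,0,0,0],
  [0.0,0,0,0.02,0,0,0],
  [0.0,0,0,0,0,0,0],
  [0.0,0,0,0,0,0,0],
])

```text
time_s: 12.6
ee_pos: [536.4, -9.4, 85.3]
eef_rot: [-0.163, -3.136, 0.001]
contact_force: [0.2, 0.6, -0.0]
grip_width: 13.8
```

```bash
python3 - <<'E'
from h import *
delta(535.8,-9.8,43,-95.3)
s=robot.sense();p=robot.grab_frame('wrist'); save(p,'pics/w6.png'); M=T(p,s)
E
```

```text
pos [536.3575  -9.3746  85.3249] tooly 84.05516433690738 tilt [-0.0014 -0.0009 -1.    ] t 12.6 F [ 0.1994  0.6365 -0.0102] w 13.799287046325503 q [-0.3877  0.4429  0.4301  1.9476 -0.2494  0.8041  1.6474]
shift tool m [ 0.0005 -0.0004  0.0423]
rz options [np.float64(3.1303), np.float64(-0.0113)]
```

View pics/w6.png

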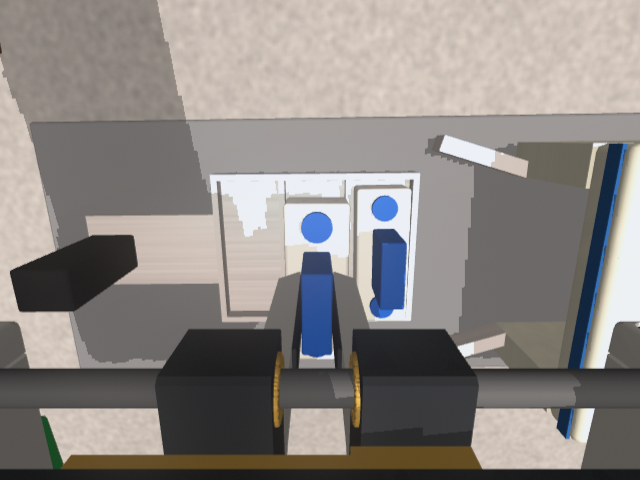

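>>> drive_tool([
  [0.0,0.0005,-0.0004,0.015,0,0,-0.011],
  [0.0,0,0,0.013,0,0,0],
  [0.0,0,0,0.008,0,0,0],
  [0.0,0,0,0.004,0,0,0],
  [0.0,0,0,0,0,0,0],
  [0.0,0,0,0,0,0,0],
])

```text
time_s: 13.15
ee_pos: [536.6, -9.0, 46.2]
eef_rot: [0.143, 3.137, -0.0]
contact_force: [-0.9, -0.0, -0.4]
grip_width: 13.9
```

```bash
python3 - <<'E'
from h import *
delta(535.8,-9.8,43,-95.3)
s=robot.sense();p=robot.grab_frame('wrist'); save(p,'pics/w7.png'); M=T(p,s)
E
```

```text
pos [536.5663  -9.0325  46.213 ] tooly 84.78202715411017 tilt [ 0.0009 -0.0001 -1.    ] t 13.15 F [-0.9019 -0.0416 -0.4419] w 13.872368439464061 q [-0.3605  0.5034  0.3986  1.9678 -0.2865  0.7239  1.6897]
shift tool m [ 0.0007 -0.0008  0.0032]
rz options [np.float64(-3.1402), np.float64(0.0014)]
```

View pics/w7.png

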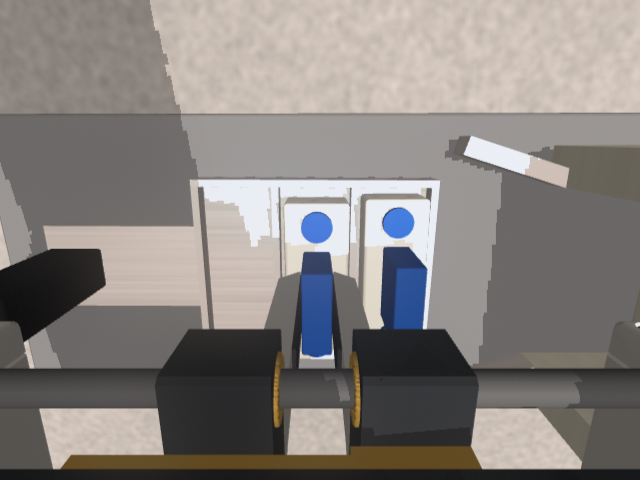

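>>> drive_tool([
  [0.0,0,-0.0005,0.0015,0,0,0],
  [0.0,0,0,0.0015,0,0,0],
  [0.0,0,0,0,0,0,0],
  [0.028,0,0,0,0,0,0],
  [0.028,0,0,0,0,0,0],
  [0.028,0,0,0,0,0,0],
  [0.028,0,0,0,0,0,0],
  [0.028,0,0,-0.005,0,0,0],
])

```text
time_s: 13.87
ee_pos: [535.6, -9.3, 47.0]
eef_rot: [-0.142, -3.137, 0.0]
contact_force: [0.4, 0.1, 0.1]
grip_width: 28.1
```

>>> drive_tool([
  [0.028,0,0,-0.02,0,0,0],
  [0.028,0,0,-0.04,0,0,0],
  [0.028,0,0,-0.04,0,0,0],
  [0.028,0,0,-0.03,0,0,0],
  [0.028,0,0,-0.03,0,0,0],
  [0.028,0,0,0,0,0,0],
  [0.028,0,0,0,0,0,0],
])

```text
time_s: 14.45
ee_pos: [536.7, -9.2, 209.1]
eef_rot: [0.142, 3.135, 0.001]
contact_force: [0.4, -0.5, -1.3]
grip_width: 27.8
```

```bash
python3 - <<'E'
from h import *
delta(514.6,-316.2,200,6.2)
s=robot.sense();p=robot.grab_frame('wrist'); save(p,'pics/w8.png'); M=T(p,s)
E
```

```text
pos [536.7304  -9.2168 209.1036] tooly 84.81522220645341 tilt [ 0.0031  0.0007 -1.    ] t 14.45 F [ 0.4492 -0.5318 -1.316 ] w 27.788946614044374 q [-0.4463  0.2747  0.4853  1.8458 -0.1471  1.053   1.5765]
shift tool m [-0.0057 -0.3077  0.0088]
rz options [np.float64(1.3721), np.float64(-1.7695)]
```

View pics/w8.png

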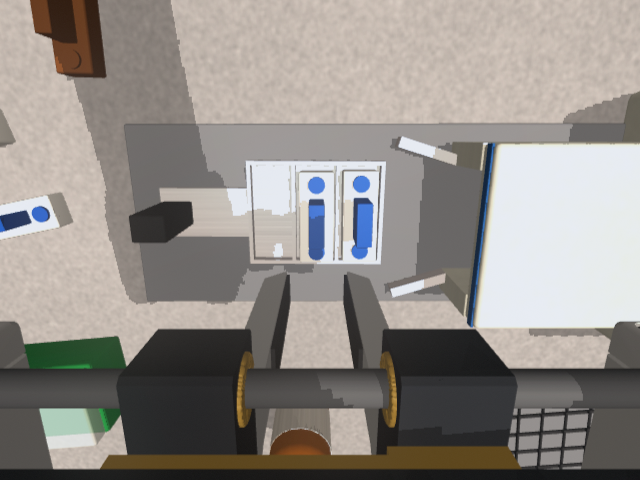

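>>> drive_tool([
  [0.04,-0.0007,-0.0385,0,0,0,0],
  [0.04,-0.0007,-0.0385,0,0,0,0],
  [0.04,-0.0007,-0.0385,0,0,0,0],
  [0.04,-0.0007,-0.0385,0,0,0,0],
  [0.04,-0.0007,-0.0385,0,0,0,0],
  [0.04,-0.0007,-0.0385,0,0,0,0],
  [0.04,-0.0007,-0.0385,0,0,0,0],
  [0.04,-0.0007,-0.0385,0,0,0,0],
])

```text
time_s: 15.17
ee_pos: [512.7, -318.1, 206.1]
eef_rot: [-0.142, -3.136, -0.001]
contact_force: [0.5, -0.2, 0.1]
grip_width: 40.2
```

>>> drive_tool([
  [0.04,0,0,0.008,0,0,0.1143],
  [0.04,0,0,0.008,0,0,0.1143],
  [0.04,0,0,0.008,0,0,0.1143],
  [0.04,0,0,0.008,0,0,0.1143],
  [0.04,0,0,0.008,0,0,0.1143],
  [0.04,0,0,0.008,0,0,0.1143],
  [0.04,0,0,0.008,0,0,0.1143],
  [0.04,0,0,0.008,0,0,0.1143],
])

```text
time_s: 15.83
ee_pos: [513.0, -316.3, 141.7]
eef_rot: [-1.52, -2.747, 0.001]
contact_force: [-0.5, 0.0, -0.6]
grip_width: 40.4
```

>>> drive_tool([
  [0.04,0,0,0.008,0,0,0.1143],
  [0.04,0,0,0.008,0,0,0.1143],
  [0.04,0,0,0.008,0,0,0.1143],
  [0.04,0,0,0.008,0,0,0.1143],
  [0.04,0,0,0,0,0,0],
  [0.04,0,0,0,0,0,0],
])

```text
time_s: 16.33
ee_pos: [513.0, -316.3, 110.4]
eef_rot: [-2.092, -2.341, 0.003]
contact_force: [0.9, 0.7, 1.1]
grip_width: 39.8
```

```bash
python3 - <<'E'
from h import *
delta(514.6,-316.2,28.5,6.2)
s=robot.sense();p=robot.grab_frame('wrist'); save(p,'pics/w9.png'); M=T(p,s)
print(proj(p,M,[514.6,-316.2,58]))
E
```

```text
pos [ 513.0085 -316.3244  110.3546] tooly 6.418681699784694 tilt [-0.0025 -0.     -1.    ] t 16.3333 F [0.8851 0.7495 1.1133] w 39.805277039849045 q [-0.1043  0.6305  0.8405  1.7736 -0.5502  0.9925  1.0663]
shift tool m [-0.0001  0.0018  0.0819]
rz options [np.float64(0.0038), np.float64(-3.1378)]
(np.float64(317.8926920231927), np.float64(257.52610095734667))
```

View pics/w9.png

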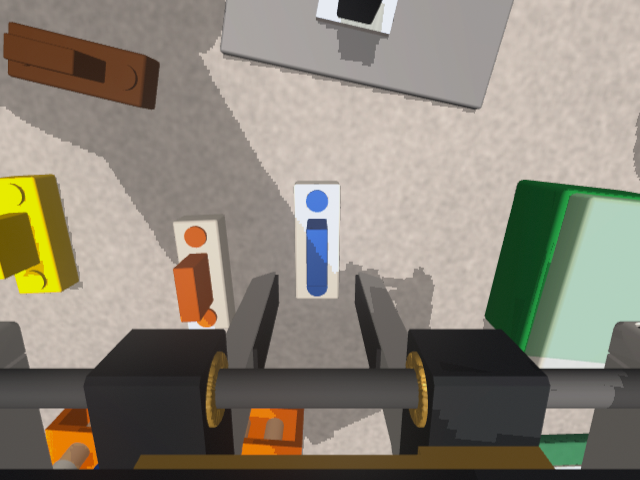

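>>> drive_tool([
  [0.04,0,0.0008,0.03,0,0,0],
  [0.04,0,0,0.028,0,0,0],
  [0.04,0,0,0.015,0,0,0],
  [0.04,0,0,0.008,0,0,0],
  [0.04,0,0,0,0,0,0],
  [0.04,0,0,0,0,0,0],
])

```text
time_s: 16.88
ee_pos: [514.7, -317.0, 31.3]
eef_rot: [2.097, 2.339, -0.0]
contact_force: [0.4, -0.8, 0.1]
grip_width: 39.8
```

```bash
python3 - <<'E'
from h import *
delta(514.6,-316.2,28.5,6.2)
E
```

```text
pos [ 514.719  -317.0127   31.2884] tooly 6.2535559146534325 tilt [ 0.0004 -0.0006 -1.    ] t 16.8833 F [ 0.3766 -0.7759  0.0873] w 39.81313222132072 q [-0.0431  0.7314  0.7538  1.809  -0.6446  0.864   1.1296]
shift tool m [ 0.0008 -0.      0.0028]
rz options [np.float64(0.0009), np.float64(-3.1407)]
```

>>> drive_tool([
  [0.0,0.0008,0,0.003,0,0,0],
  [0.0,0,0,0,0,0,0],
  [0.0,0,0,0,0,0,0],
  [0.0,0,0,0,0,0,0],
  [0.0,0,0,0,0,0,0],
  [0.0,0,0,0,0,0,0],
  [0.0,0,0,0,0,0,0],
])

```text
time_s: 17.47
ee_pos: [514.6, -315.7, 27.7]
eef_rot: [2.097, 2.339, 0.0]
contact_force: [-1.0, 0.4, 4.0]
grip_width: 13.9
```

```bash
python3 - <<'E'
from h import *
delta(540,-110,180,84.7)
E
```

```text
pos [ 514.5844 -315.7281   27.7096] tooly 6.226861449721873 tilt [ 0.0003 -0.0001 -1.    ] t 17.4667 F [-0.9548  0.4229  3.9791] w 13.857967787543709 q [-0.0424  0.7353  0.7498  1.8119 -0.6489  0.858   1.131 ]
shift tool m [ 0.2017  0.0476 -0.1523]
rz options [np.float64(-1.3696), np.float64(1.772)]
```

>>> drive_tool([
  [0.0,0,0,-0.025,0,0,0],
  [0.0,0,0,-0.04,0,0,0],
  [0.0,0,0,-0.04,0,0,0],
  [0.0,0.02,0.005,-0.035,0,0,0],
  [0.0,0.035,0.009,-0.015,0,0,0],
  [0.0,0.038,0.01,0,0,0,0],
  [0.0,0.038,0.01,0,0,0,0],
  [0.0,0.038,0.01,0,0,0,0],
])

```text
time_s: 18.13
ee_pos: [539.8, -141.0, 182.7]
eef_rot: [2.098, 2.338, 0.001]
contact_force: [1.6, 0.2, -1.2]
grip_width: 13.9
```

>>> drive_tool([
  [0.0,0.035,0.009,0,0,0,0],
  [0.0,0,0,0,0,0,0],
  [0.0,0,0,0,0,0,0],
])

```text
time_s: 18.38
ee_pos: [545.4, -104.7, 182.3]
eef_rot: [-2.092, -2.343, -0.0]
contact_force: [-0.5, -0.7, -1.6]
grip_width: 14.3
```

```bash
python3 - <<'E'
from h import *
delta(531.7,-53.6,180,84.7)
s=robot.sense();p=robot.grab_frame('wrist'); save(p,'pics/w10.png'); M=T(p,s); import pickle; pickle.dump((p,M),open('w10.pkl','wb'))
im=cv2.cvtColor(p['pixels'],cv2.COLOR_RGB2BGR)
cv2.imwrite('pics/w10z.png',cv2.resize(im[0:240,180:460],None,fx=2.5,fy=2.5,interpolation=cv2.INTER_CUBIC))
E
```

```text
pos [ 545.3856 -104.7096  182.2555] tooly 6.458796596748576 tilt [-0.0002  0.0004 -1.    ] t 18.3833 F [-0.4741 -0.659  -1.5921] w 14.25960181730778 q [-0.5907  0.4595  0.943   1.8364 -0.4237  1.063   0.6282]
shift tool m [ 0.0523 -0.0078  0.0023]
rz options [np.float64(-1.3656), np.float64(1.776)]
```

View pics/w10z.png

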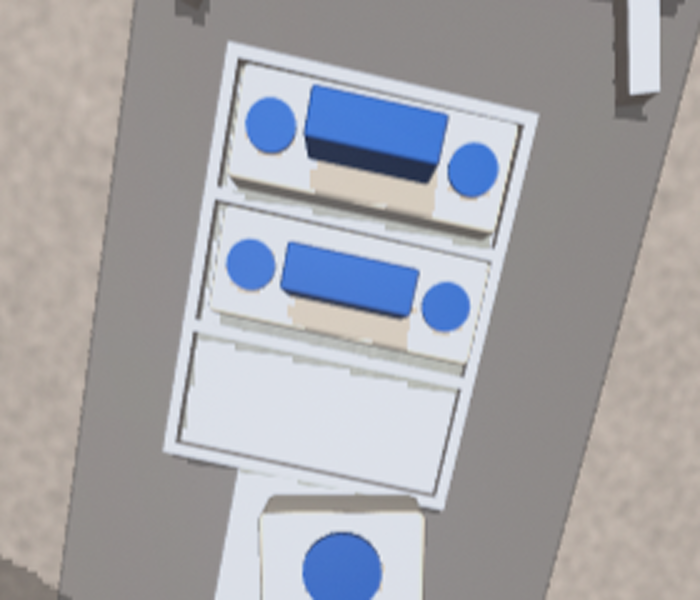

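```bash
cat >> h.py <<'E'
def carrier(p,M,Z,f_=2.5,off=(180,0),z=24):
    from scipy.optimize import least_squares
    C=[(-52.5,68),(52.5,68),(52.5,-68),(-52.5,-68)]
    P=[pix(p,M,(u+.5)/f_-.5+off[0],(v+.5)/f_-.5+off[1],z)[:2] for u,v in Z]
    def f(q):
        c,s=np.cos(q[2]),np.sin(q[2]); return np.ravel([np.array([[c,-s],[s,c]])@np.array(a)+q[:2]-b for a,b in zip(C,P)])
    r=least_squares(f,[536,-10,-.1]); print(r.x[:2],np.degrees(r.x[2]),r.fun)
    q=r.x;c,s=np.cos(q[2]),np.sin(q[2])
    for n,y in [('bay0',-44),('bay1',0),('bay2',44),('handle',-140)]: print(n,q[:2]+np.array([-s*y,c*y]))
E
python3 - <<'E'
from h import *
import pickle; p,M=pickle.load(open('w10.pkl','rb'))
carrier(p,M,[(229,42),(538,115),(441,511),(164,452)])
for a,b in [((133,10),(60,590)),((699,15),(548,590))]:
    A,B=[pix(p,M,u/2.5+179.7,v/2.5-.3,10)[:2] for u,v in (a,b)]; e=A-B; print(A,B,np.degrees(np.arctan2(e[1],e[0])))
E
```

```text
[535.7397 -10.4082] -5.498900402351301 [-0.2511 -0.0161  0.2744 -0.1543  0.5678  0.1246 -0.5911  0.0458]
bay0 [531.5233 -54.2057]
bay1 [535.7397 -10.4082]
bay2 [539.9561  33.3893]
handle [ 522.324  -149.7639]
[455.3394  72.0454] [ 437.7387 -133.6362] 85.10898135157429
[645.5746  92.2915] [ 629.184  -111.9577] 85.4119597549183
```

>>> drive_tool([
  [0.0,0,0,0,0,0,-0.1138],
  [0.0,0,0,0,0,0,-0.1138],
  [0.0,0,0,0,0,0,-0.1138],
  [0.0,0,0,0,0,0,-0.1138],
  [0.0,0,0,0,0,0,-0.1138],
  [0.0,0,0,0,0,0,-0.1138],
  [0.0,0,0,0,0,0,-0.1138],
  [0.0,0,0,0,0,0,-0.1138],
])

```text
time_s: 19.1
ee_pos: [544.6, -109.0, 182.5]
eef_rot: [0.851, 3.024, -0.001]
contact_force: [-0.4, 0.1, -1.8]
grip_width: 13.6
```

>>> drive_tool([
  [0.0,0,0,0,0,0,-0.1138],
  [0.0,0,0,0,0,0,-0.1138],
  [0.0,0,0,0,0,0,-0.1138],
  [0.0,0,0,0,0,0,-0.1138],
  [0.0,0,0,0,0,0,0],
])

```text
time_s: 19.52
ee_pos: [544.6, -109.0, 182.5]
eef_rot: [0.147, 3.138, -0.0]
contact_force: [-0.8, -1.3, -2.0]
grip_width: 13.8
```

```bash
python3 - <<'E'
from h import *
delta(531.6,-54,80,84.6)
E
```

```text
pos [ 544.5951 -108.9956  182.5005] tooly 84.6455006107421 tilt [ 0.0001 -0.0003 -1.    ] t 19.5167 F [-0.824  -1.2958 -1.9813] w 13.76597123576062 q [-0.3608  0.3674  0.6273  1.8304 -0.2493  1.0231  1.8432]
shift tool m [0.0181 0.0536 0.1025]
rz options [np.float64(0.0008), np.float64(-3.1408)]
```

>>> drive_tool([
  [0.0,0.009,0.0268,0.01,0,0,0],
  [0.0,0.0091,0.0268,0.02,0,0,0],
  [0.0,0,0,0.03,0,0,0],
  [0.0,0,0,0.03,0,0,0],
  [0.0,0,0,0.012,0,0,0],
  [0.0,0,0,0,0,0,0],
  [0.0,0,0,0,0,0,0],
])

```text
time_s: 20.1
ee_pos: [532.3, -53.2, 81.0]
eef_rot: [-0.157, -3.137, 0.001]
contact_force: [-0.1, -0.7, -1.2]
grip_width: 13.9
```

```bash
python3 - <<'E'
from h import *
delta(531.6,-54,42,84.6)
s=robot.sense();p=robot.grab_frame('wrist'); save(p,'pics/w11.png'); M=T(p,s)
E
```

```text
pos [532.3187 -53.222   80.9559] tooly 84.27024965749597 tilt [-0.0004 -0.0008 -1.    ] t 20.1 F [-0.1111 -0.6766 -1.1519] w 13.856352322423502 q [-0.4022  0.4701  0.5539  1.9576 -0.3357  0.8051  1.8099]
shift tool m [ 0.0006 -0.0008  0.039 ]
rz options [np.float64(-0.0058), np.float64(3.1358)]
```

View pics/w11.png

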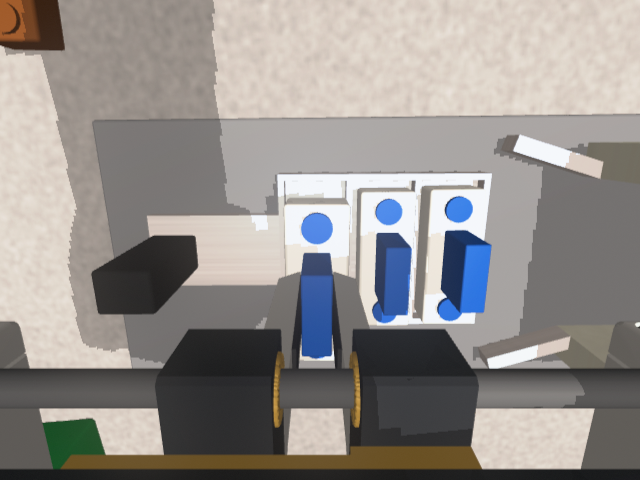

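>>> drive_tool([
  [0.0,0.0004,-0.0008,0.014,0,0,0],
  [0.0,0,0,0.011,0,0,0],
  [0.0,0,0,0.007,0,0,0],
  [0.0,0,0,0.004,0,0,0],
  [0.0,0,0,0,0,0,0],
  [0.0,0,0,0,0,0,0],
])

```text
time_s: 20.65
ee_pos: [531.8, -52.9, 44.7]
eef_rot: [0.152, 3.138, -0.0]
contact_force: [0.5, 0.7, -1.0]
grip_width: 14.0
```

```bash
python3 - <<'E'
from h import *
delta(531.6,-54,42,84.6)
s=robot.sense();p=robot.grab_frame('wrist'); save(p,'pics/w12.png'); M=T(p,s)
E
```

```text
pos [531.8429 -52.9424  44.6781] tooly 84.44974594362722 tilt [ 0.     -0.0002 -1.    ] t 20.65 F [ 0.4566  0.7039 -0.9646] w 14.001136260936805 q [-0.3718  0.5264  0.5184  1.976  -0.3802  0.7347  1.8486]
shift tool m [ 0.0001 -0.0011  0.0027]
rz options [np.float64(-0.0026), np.float64(3.139)]
```

View pics/w12.png

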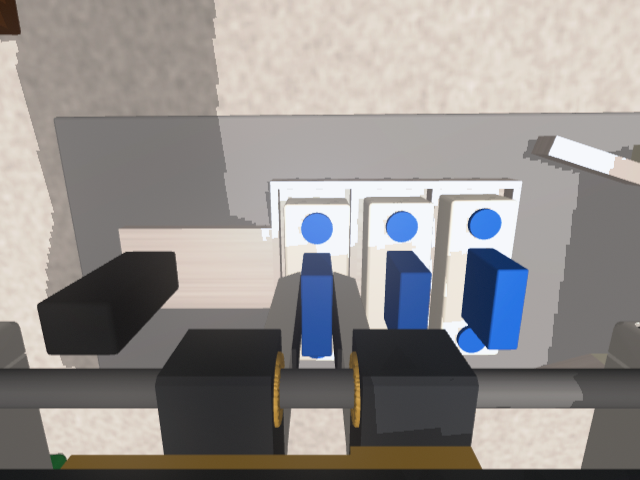

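>>> drive_tool([
  [0.0,0,-0.0008,0.0013,0,0,0],
  [0.0,0,0,0.0013,0,0,0],
  [0.0,0,0,0,0,0,0],
  [0.028,0,0,0,0,0,0],
  [0.028,0,0,0,0,0,0],
  [0.028,0,0,0,0,0,0],
  [0.028,0,0,0,0,0,0],
  [0.028,0,0,-0.005,0,0,0],
])

```text
time_s: 21.37
ee_pos: [531.2, -53.6, 46.4]
eef_rot: [-0.152, -3.137, 0.0]
contact_force: [-0.6, 0.1, -0.3]
grip_width: 28.1
```

>>> drive_tool([
  [0.028,0,0,-0.02,0,0,0],
  [0.028,0,0,-0.04,0,0,0],
  [0.06,0,0,-0.04,0,0,0],
  [0.06,0,0,-0.03,0,0,0],
  [0.06,0,0,-0.01,0,0,0],
  [0.06,0,0,0,0,0,0],
  [0.06,0,0,0,0,0,0],
])

```text
time_s: 21.95
ee_pos: [531.6, -53.3, 186.8]
eef_rot: [0.151, 3.137, 0.001]
contact_force: [0.3, 0.1, -1.2]
grip_width: 57.2
```

```bash
python3 - <<'E'
from h import *
delta(522.3,-149.8,150,84.6)
s=robot.sense();p=robot.grab_frame('wrist'); save(p,'pics/w13.png'); M=T(p,s); import pickle; pickle.dump((p,M),open('w13.pkl','wb'))
im=cv2.cvtColor(p['pixels'],cv2.COLOR_RGB2BGR)
cv2.imwrite('pics/w13z.png',cv2.resize(im[90:330,100:500],None,fx=2,fy=2,interpolation=cv2.INTER_CUBIC))
E
```

```text
pos [531.5589 -53.3484 186.7862] tooly 84.48156869451533 tilt [ 0.0005  0.0004 -1.    ] t 21.95 F [ 0.2747  0.0977 -1.1649] w 57.21411051303625 q [-0.4765  0.3189  0.6293  1.8771 -0.2196  1.0141  1.7202]
shift tool m [-0.     -0.0969  0.0367]
rz options [np.float64(-0.0021), np.float64(3.1395)]
```

View pics/w13z.png

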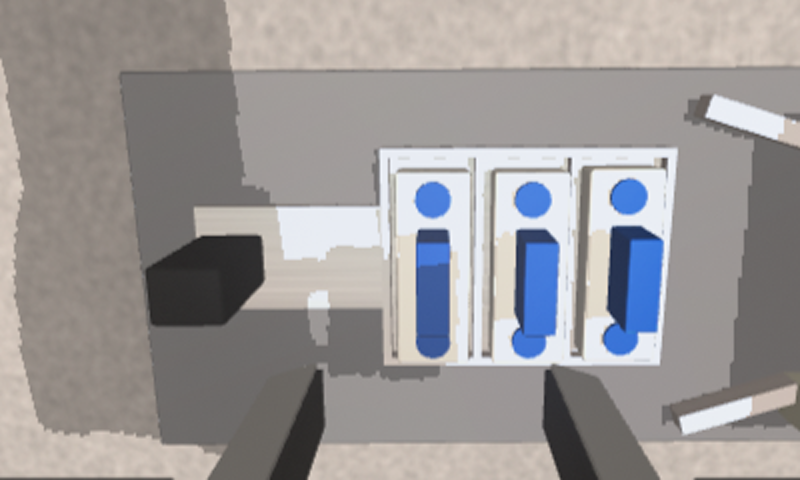

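```bash
python3 - <<'E'
from h import *
import pickle; p,M=pickle.load(open('w13.pkl','rb'))
carrier(p,M,[(677,148),(660,364),(384,365),(379,148)],2,(100,90))
H=[pix(p,M,u/2+99.75,v/2+89.75,90)[:2] for u,v in [(147,270),(232,268),(222,325),(150,325)]]; print(H,sum(H)/4)
for a,b in [((130,72),(790,68)),((170,443),(790,441))]:
    A,B=[pix(p,M,u/2+99.75,v/2+89.75,10)[:2] for u,v in (a,b)]; e=B-A; print(A,B,np.degrees(np.arctan2(e[1],e[0])))
E
```

```text
[535.7238  -9.5544] -5.310992831041924 [-0.1637  0.1292 -0.0548 -0.3051 -0.0528  0.0532  0.2714  0.1227]
bay0 [531.6511 -53.3655]
bay1 [535.7238  -9.5544]
bay2 [539.7965  34.2567]
handle [ 522.7652 -148.9534]
[array([ 510.1366, -161.5519]), array([ 512.4928, -128.8908]), array([ 534.8079, -136.6377]), array([ 532.0933, -164.7586])] [ 522.3827 -147.9597]
[ 432.4103 -184.226 ] [459.8202 119.6868] 84.84643383573786
[ 619.6656 -201.4346] [650.1577 125.6406] 84.67390637006454
```

>>> drive_tool([
  [0.06,0,-0.032,0,0,0,0],
  [0.06,0,-0.032,0,0,0,0],
  [0.06,0,-0.032,0,0,0,0],
  [0.06,0,0,0.02,0,0,0],
  [0.06,0,0,0.03,0,0,0],
  [0.06,0,0,0.02,0,0,0],
  [0.06,0,0,0,0,0,0],
  [0.06,0,0,0,0,0,0],
])

```text
time_s: 22.67
ee_pos: [521.3, -149.3, 115.6]
eef_rot: [-0.152, -3.134, 0.001]
contact_force: [-0.1, -0.1, 1.6]
grip_width: 60.2
```

```bash
python3 - <<'E'
from h import *
delta(522.6,-148.6,42,84.7)
E
```

```text
pos [ 521.2831 -149.2913  115.6286] tooly 84.43179505824841 tilt [-0.0035 -0.0003 -1.    ] t 22.6667 F [-0.0979 -0.1485  1.5773] w 60.18226494863384 q [-0.2703  0.4401  0.6165  1.9166 -0.3215  0.8874  1.9815]
shift tool m [-0.0015  0.0009  0.0736]
rz options [np.float64(-0.0047), np.float64(3.1369)]
```

>>> drive_tool([
  [0.06,-0.001,0.0008,0.025,0,0,-0.004],
  [0.06,0,0,0.025,0,0,0],
  [0.06,0,0,0.015,0,0,0],
  [0.06,0,0,0.008,0,0,0],
  [0.06,0,0,0,0,0,0],
  [0.02,0,0,0,0,0,0],
  [0.02,0,0,0,0,0,0],
  [0.02,0,0,0,0,0,0],
], grip_force=25)

```text
time_s: 23.33
ee_pos: [524.1, -148.5, 45.0]
eef_rot: [0.145, 3.137, -0.0]
contact_force: [0.7, -0.4, 0.2]
grip_width: 43.4
```

>>> drive_tool([
  [0.02,0,0,0,0,0,0],
  [0.02,0,0,0,0,0,0],
  [0.02,0,0,0,0,0,0],
  [0.02,0,0,0,0,0,0],
])

```text
time_s: 23.67
ee_pos: [523.8, -148.8, 44.5]
eef_rot: [0.146, 3.137, -0.0]
contact_force: [-1.2, -1.4, 8.5]
grip_width: 29.9
```

```bash
python3 - <<'E'
from h import *
delta(529.7,-148,42,84.7)
s=robot.sense();p=robot.grab_frame('wrist'); save(p,'pics/w14.png'); M=T(p,s); import pickle; pickle.dump((p,M),open('w14.pkl','wb'))
E
```

```text
pos [ 523.8404 -148.7709   44.4763] tooly 84.67798768736918 tilt [ 0.001  -0.0003 -1.    ] t 23.6667 F [-1.203  -1.4421  8.5396] w 29.907002553309265 q [-0.2127  0.5487  0.5491  1.9528 -0.4108  0.75    2.0545]
shift tool m [-0.0058  0.0013  0.0025]
rz options [np.float64(-0.0004), np.float64(3.1412)]
```

View pics/w14.png

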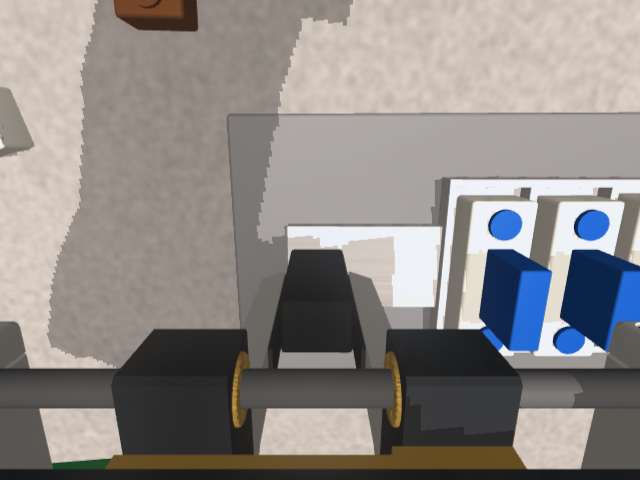

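>>> drive_tool([
  [0.02,0,0.004,0,0,0,0],
  [0.02,-0.001,0.006,0,0,0,0],
  [0.02,-0.002,0.006,0,0,0,0],
  [0.02,-0.002,0.006,0,0,0,0],
  [0.02,-0.002,0.006,0,0,0,0],
  [0.02,0,0.003,0,0,0,0],
  [0.02,0,0,0,0,0,0],
  [0.02,0,0,0,0,0,0],
])

```text
time_s: 24.38
ee_pos: [533.9, -118.6, 44.5]
eef_rot: [0.146, 3.137, -0.001]
contact_force: [0.8, -1.5, 6.9]
grip_width: 30.3
```

```bash
python3 - <<'E'
from h import *
delta(550.7,70.9,42,84.9)
p=robot.grab_frame('top'); save(p,'pics/t2.png'); M=T(p)
for t in ['carrier','handle']: print(t,[(round(d['score'],2),w(M,d['location'])) for d in robot.tip_of(p,t)][:5])
im=cv2.cvtColor(p['pixels'],cv2.COLOR_RGB2BGR)
cv2.imwrite('pics/t2z.png',cv2.resize(im[150:300,140:380],None,fx=3.3,fy=3.3,interpolation=cv2.INTER_CUBIC))
s=robot.sense();p=robot.grab_frame('wrist'); save(p,'pics/w15.png')
import pickle; pickle.dump((p,T(p,s)),open('w15.pkl','wb'))
E
```

```text
pos [ 533.8776 -118.6158   44.4689] tooly 84.68584822771743 tilt [ 0.0013 -0.0007 -1.    ] t 24.3833 F [ 0.8388 -1.5345  6.8546] w 30.269892889682648 q [-0.2687  0.5517  0.5476  1.9473 -0.4104  0.752   1.9956]
shift tool m [0.0008 0.1903 0.0024]
rz options [np.float64(-0.0037), np.float64(3.1379)]
carrier [(0.62, array([540.4432,  26.685 ,   9.9243]))]
handle [(0.19, array([773.1189, -51.5341,   2.9555]))]
```

View pics/t2z.png

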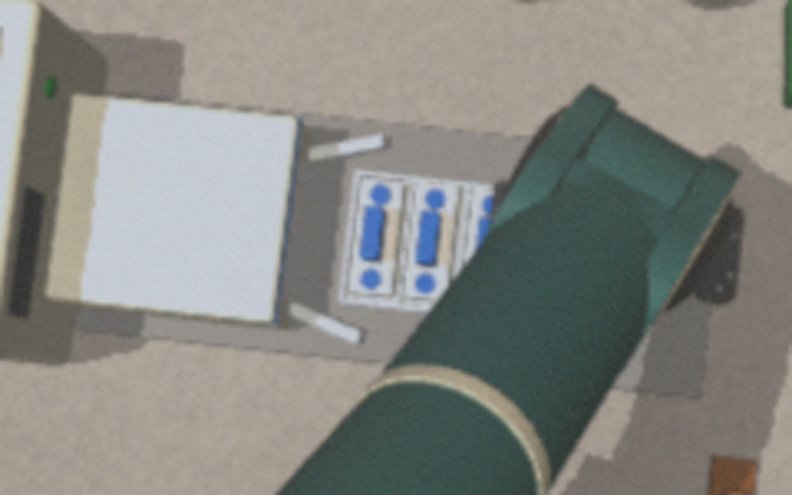

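View pics/w15.png

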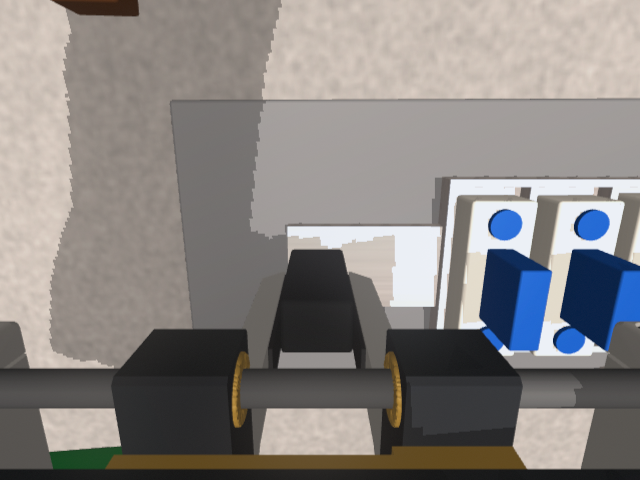

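```bash
python3 - <<'E'
from h import *
p=robot.grab_frame('top'); M=T(p)
a=np.radians(-5.1); ex=np.array([np.cos(a),np.sin(a)]); ey=np.array([-np.sin(a),np.cos(a)])
O=np.array([555.5,125.6])
for n,u,v,z in [('fR',357,170,24),('fL',341,302,24),('gRtip_in',383,149,26),('gLtip_in',360,330,26),('gRend_in',312,160,26),('gLend_in',292,304,26),('hoodR',300,118,105),('hoodL',277,321,105)]:
    P=pix(p,M,140+(u+.5)/3.3-.5,150+(v+.5)/3.3-.5,z)[:2]; print(n,P,(P-O)@ex,(P-O)@ey)
import pickle; p,M=pickle.load(open('w15.pkl','rb'))
# deck left edge z=10 and carrier -x wall top edge z=24, tongue edge z=18
A,B=pix(p,M,172,100,10)[:2],pix(p,M,639,99,10)[:2]; e=B-A; print('deck edge',A,B,np.degrees(np.arctan2(e[1],e[0])),(A-O)@ex,(B-O)@ex)
A,B=pix(p,M,451,178,24)[:2],pix(p,M,639,178,24)[:2]; e=B-A; print('tray edge',A,B,np.degrees(np.arctan2(e[1],e[0])),(A-O)@ex,(B-O)@ex)
E
```

```text
fR [602.1193  82.2984] 50.28399533625568 -38.98595165627143
fL [498.2278  91.6537] -54.0278605910696 -38.903072236643425
gRtip_in [618.8197  62.1976] 68.70509349144999 -57.52263134794193
gLtip_in [476.5729  75.9825] -74.20391240048502 -56.437211421586554
gRend_in [609.0526 117.5166] 54.05919182278691 -3.2908719587967035
gLend_in [495.7875 129.4504] -59.81835065951475 -1.4729862950131138
hoodR [628.9982 116.2575] 74.03771749937023 -2.771991476999521
hoodL [477.403  128.2845] -78.02648734658484 -4.268466366915103
deck edge [ 431.5984 -188.0232] [454.564   65.7697] 84.82940783445325 -95.53181683397457 -95.21784988074717
tray edge [486.1315 -41.1535] [495.4751  59.7094] 84.70740303015972 -54.27041931544443 -53.9299227183317
```

>>> drive_tool([
  [0.02,0,0.005,0,0,0,0],
  [0.02,0,0.009,0,0,0,0],
  [0.02,0,0.01,0,0,0,0],
  [0.02,0,0.01,0,0,0,0],
  [0.02,0,0.01,0,0,0,0],
  [0.02,0,0.008,0,0,0,0],
  [0.02,0,0.005,0,0,0,0],
  [0.02,0,0,0,0,0,0],
])

```text
time_s: 25.3
ee_pos: [539.2, -61.2, 44.5]
eef_rot: [0.145, 3.137, -0.001]
contact_force: [0.2, 0.4, 7.5]
grip_width: 29.9
```

```bash
python3 - <<'E'
from h import *
delta(550.7,70.9,44.5,84.9)
print(robot.sense()['moment'])
p=robot.grab_frame('top'); save(p,'pics/t3.png')
im=cv2.cvtColor(p['pixels'],cv2.COLOR_RGB2BGR)
cv2.imwrite('pics/t3z.png',cv2.resize(im[150:300,140:380],None,fx=3.3,fy=3.3,interpolation=cv2.INTER_CUBIC))
E
```

```text
pos [539.1994 -61.2352  44.4711] tooly 84.71137473328876 tilt [ 0.0013 -0.0005 -1.    ] t 25.3 F [0.227  0.433  7.4943] w 29.919001502219455 q [-0.3756  0.5451  0.5465  1.9577 -0.4073  0.7469  1.8888]
shift tool m [ 0.0007  0.1326 -0.0001]
rz options [np.float64(-0.0033), np.float64(3.1383)]
[-0.0408 -0.0226  0.0418]
```

View pics/t3z.png

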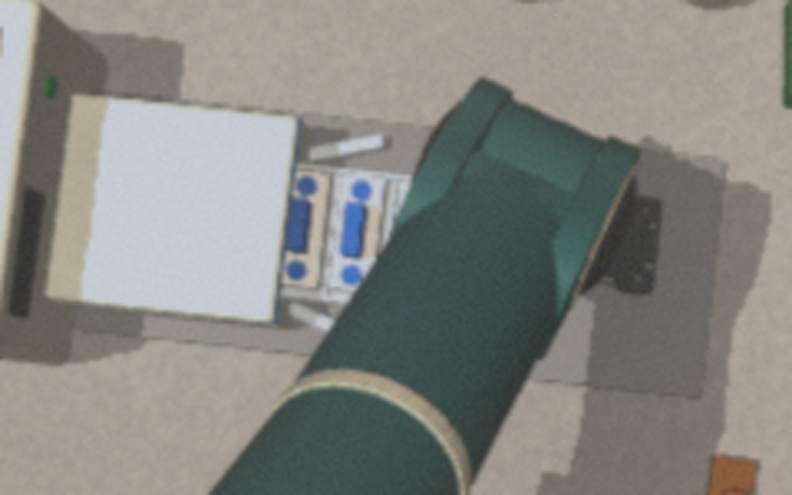

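>>> drive_tool([
  [0.02,0,0.005,0,0,0,0],
  [0.02,0,0.008,0,0,0,0],
  [0.02,0,0.008,0,0,0,0],
  [0.02,0,0.008,0,0,0,0],
  [0.02,0,0.008,0,0,0,0],
  [0.02,0,0.008,0,0,0,0],
  [0.02,0,0.005,0,0,0,0],
  [0.02,0,0,0,0,0,0],
])

```text
time_s: 26.02
ee_pos: [543.8, -11.6, 44.5]
eef_rot: [0.145, 3.137, -0.001]
contact_force: [1.4, -1.1, 7.4]
grip_width: 29.7
```

>>> drive_tool([
  [0.02,0,0.005,0,0,0,0],
  [0.02,0,0.008,0,0,0,0],
  [0.02,0,0.008,0,0,0,0],
  [0.02,0,0.008,0,0,0,0],
  [0.02,0,0.008,0,0,0,0],
  [0.02,0,0.008,0,0,0,0],
  [0.02,0,0.005,0,0,0,0],
  [0.02,0,0,0,0,0,0],
])

```text
time_s: 26.68
ee_pos: [548.5, 38.1, 44.5]
eef_rot: [0.145, 3.137, -0.001]
contact_force: [1.0, -1.4, 7.4]
grip_width: 30.0
```

```bash
python3 - <<'E'
from h import *
delta(550.7,70.9,44.5,84.9)
print(robot.sense()['moment'])
s=robot.sense();p=robot.grab_frame('wrist'); save(p,'pics/w16.png')
E
```

```text
pos [548.463   38.1452  44.4846] tooly 84.69291032122406 tilt [ 0.0013 -0.0005 -1.    ] t 26.6833 F [ 0.9565 -1.4315  7.3938] w 29.979008090504614 q [-0.5508  0.5546  0.5414  1.9399 -0.4064  0.7546  1.7034]
shift tool m [ 0.0008  0.0328 -0.    ]
rz options [np.float64(-0.0036), np.float64(3.138)]
[-0.2585 -0.0128 -0.0381]
```

View pics/w16.png

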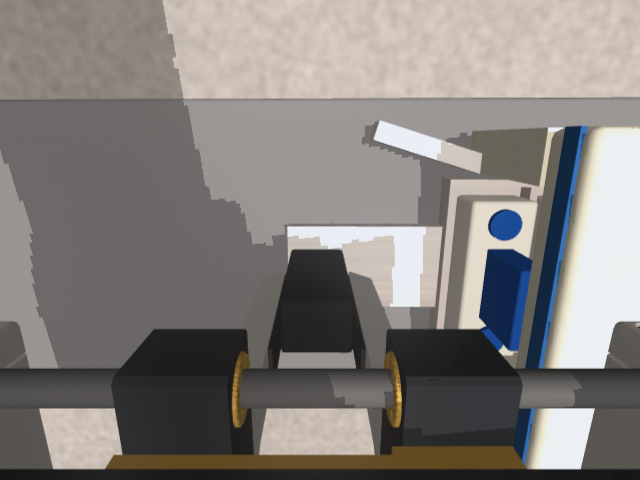

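>>> drive_tool([
  [0.02,0,0.005,0,0,0,0],
  [0.02,0,0.006,0,0,0,0],
  [0.02,0,0.006,0,0,0,0],
  [0.02,0,0.004,0,0,0,0],
  [0.02,0,0.003,0,0,0,0],
  [0.02,0,0.002,0,0,0,0],
  [0.02,0,0.001,0,0,0,0],
  [0.02,0,0,0,0,0,0],
])

```text
time_s: 27.4
ee_pos: [550.8, 63.8, 44.5]
eef_rot: [0.147, 3.137, -0.002]
contact_force: [-0.6, -7.7, 8.3]
grip_width: 29.8
```

>>> drive_tool([
  [0.02,0,0.001,0,0,0,0],
  [0.02,0,0.001,0,0,0,0],
  [0.02,0,0.001,0,0,0,0],
  [0.02,0,0,0,0,0,0],
])

```text
time_s: 27.73
ee_pos: [551.1, 66.5, 44.5]
eef_rot: [0.148, 3.137, -0.002]
contact_force: [-0.8, -8.5, 8.0]
grip_width: 29.6
```

>>> drive_tool([
  [0.02,0,0.001,0,0,0,0],
  [0.02,0,0.001,0,0,0,0],
  [0.02,0,0.001,0,0,0,0],
  [0.02,0,0,0,0,0,0],
])

```text
time_s: 28.07
ee_pos: [551.4, 69.5, 44.5]
eef_rot: [0.148, 3.137, -0.002]
contact_force: [-1.1, -8.7, 8.2]
grip_width: 29.8
```

```bash
python3 - <<'E'
from h import *
delta(550.7,70.9,44.5,84.9)
print(robot.sense()['moment'])
s=robot.sense();p=robot.grab_frame('wrist'); save(p,'pics/w17.png'); M=T(p,s)
E
```

```text
pos [551.3566  69.5389  44.4973] tooly 84.61499013901111 tilt [ 0.0011 -0.0012 -1.    ] t 28.0667 F [-1.1415 -8.6864  8.2129] w 29.78369264025462 q [-0.603   0.5633  0.5398  1.9248 -0.4069  0.7617  1.6447]
shift tool m [ 0.0008  0.0013 -0.    ]
rz options [np.float64(-0.005), np.float64(3.1366)]
[-1.4047  0.1716 -0.0137]
```

View pics/w17.png

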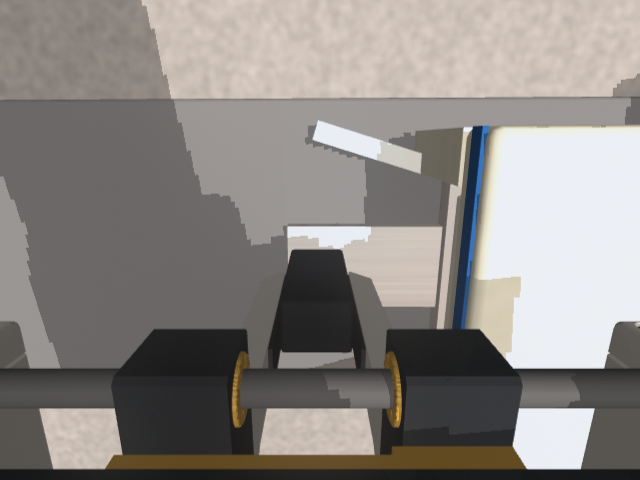

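>>> drive_tool([
  [0.02,0,0.001,0,0,0,0],
  [0.02,0,0.001,0,0,0,0],
  [0.02,0,0,0,0,0,0],
])

```text
time_s: 28.37
ee_pos: [551.5, 70.0, 44.5]
eef_rot: [0.149, 3.137, -0.004]
contact_force: [-0.6, -16.1, 8.6]
grip_width: 30.0
```

>>> drive_tool([
  [0.02,0,0.001,0,0,0,0],
  [0.02,0,0.001,0,0,0,0],
  [0.02,0,0,0,0,0,0],
])

```text
time_s: 28.62
ee_pos: [552.0, 70.1, 44.5]
eef_rot: [0.151, 3.136, -0.007]
contact_force: [2.4, -26.5, 7.7]
grip_width: 30.1
```

>>> drive_tool([
  [0.02,0,-0.001,0,0,0,0],
  [0.02,0,0,0,0,0,0],
  [0.06,0,0,0,0,0,0],
  [0.06,0,0,0,0,0,0],
  [0.06,0,0,0,0,0,0],
  [0.06,0,0,0,0,0,0],
  [0.06,0,0,0,0,0,0],
  [0.06,0,0,-0.005,0,0,0],
])

```text
time_s: 29.28
ee_pos: [550.6, 74.1, 48.3]
eef_rot: [-0.145, -3.137, 0.001]
contact_force: [-0.4, -0.4, 0.2]
grip_width: 59.8
```

```bash
python3 - <<'E'
from h import *
delta(551,60,200)
s=robot.sense();p=robot.grab_frame('wrist'); save(p,'pics/w18.png'); M=T(p,s)
E
```

```text
pos [550.6208  74.144   48.3109] tooly 84.71566877193891 tilt [-0.0011 -0.0003 -1.    ] t 29.2833 F [-0.4286 -0.3968  0.1743] w 59.81885605340858 q [-0.6124  0.558   0.5422  1.9218 -0.4025  0.7715  1.6351]
shift tool m [-0.0015 -0.0141 -0.1517]
```

View pics/w18.png

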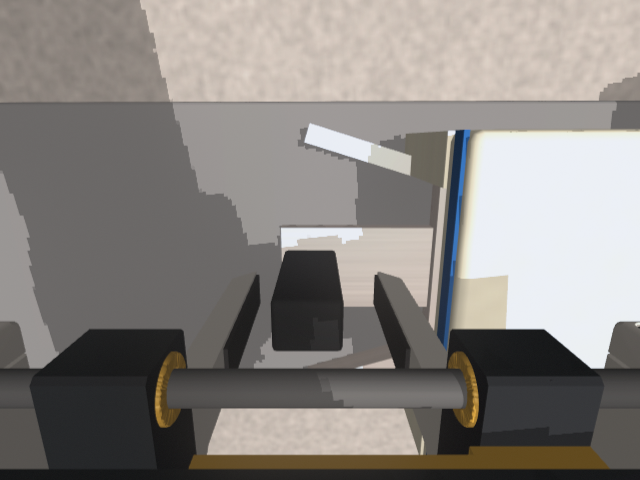

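Released cleanly, the handle stands free between the fingers. Now I'll rise and back off, then check.

>>> drive_tool([
  [0.06,0,-0.002,-0.01,0,0,0],
  [0.06,0,0,-0.03,0,0,0],
  [0.06,0,0,-0.04,0,0,0],
  [0.06,0,0,-0.04,0,0,0],
  [0.06,0,0,-0.04,0,0,0],
  [0.06,0,-0.02,-0.03,0,0,0],
  [0.06,0,-0.02,0,0,0,0],
  [0.06,0,0,0,0,0,0],
])

```text
time_s: 30.0
ee_pos: [547.6, 28.3, 241.6]
eef_rot: [0.151, 3.134, 0.001]
contact_force: [0.0, 0.4, -0.2]
grip_width: 60.2
```

```bash
python3 - <<'E'
from h import *
delta()
s=robot.sense();p=robot.grab_frame('wrist'); save(p,'pics/w19.png'); M=T(p,s)
import pickle; pickle.dump((p,M),open('w19.pkl','wb'))
for t in ['handle','carrier','mouth']: print(t,[(round(d['score'],2),w(M,d['location'])) for d in robot.tip_of(p,t)][:3])
E
```

```text
pos [547.5826  28.3114 241.5755] tooly 84.46834449621133 tilt [ 0.0038  0.0006 -1.    ] t 30.0 F [ 0.0352  0.415  -0.2424] w 60.19716239277087 q [-0.6775  0.2914  0.6941  1.7859 -0.2049  1.1334  1.5569]
shift tool m [0. 0. 0.]
handle [(0.81, array([552.358 ,  68.4744,  76.1095]))]
carrier []
mouth []
```

View pics/w19.png

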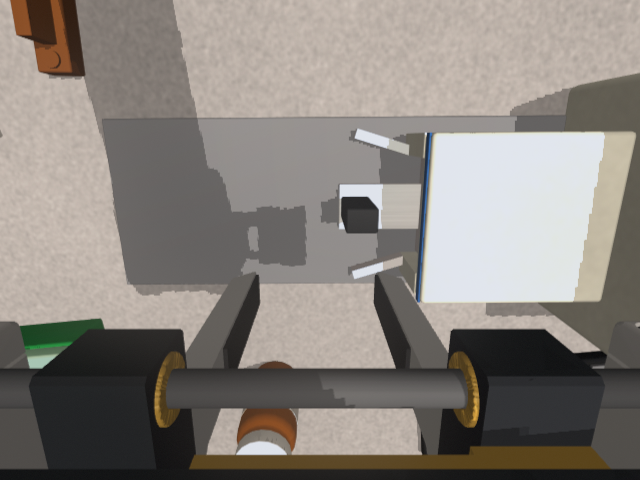

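```bash
python3 - <<'E'
from h import *
import pickle; p,M=pickle.load(open('w19.pkl','rb'))
im=cv2.cvtColor(p['pixels'],cv2.COLOR_RGB2BGR)
cv2.imwrite('pics/w19z.png',cv2.resize(im[100:310,90:450],None,fx=2.2,fy=2.2,interpolation=cv2.INTER_CUBIC))
D=pix(p,M,116,205,10)[:2]; T1=pix(p,M,339,206,18)[:2]; D1=pix(p,M,103,120,10)[:2];D2=pix(p,M,128,284,10)[:2]
e=(D2-D1)/np.linalg.norm(D2-D1); n=np.array([-e[1],e[0]])
print(D1,D2,np.linalg.norm(D2-D1),T1,'tongue end from deck end (253):',(T1-D1)@n)
ff=[pix(p,M,u,v,z)[:2] for u,v,z in[(342,198,90),(345,232,90),(378,232,90),(370,200,90)]];print(ff)
E
```

```text
[ 433.5183 -187.5684] [ 619.8315 -204.4961] 187.08068709394408 [548.309   54.0695] tongue end from deck end (253): 251.03334764964657
[array([527.5353,  54.033 ]), array([559.4776,  54.3445]), array([562.4285,  84.8197]), array([531.7955,  79.1437])]
```

View pics/w19z.png

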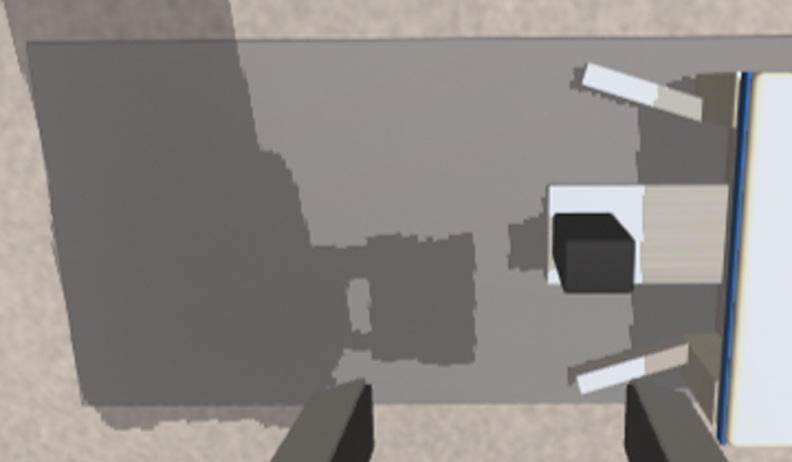

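```bash
python3 - <<'E'
from h import *
delta(551,70,46,84.8)
E
```

```text
pos [546.9555  32.8095 238.5882] tooly 84.72974968793812 tilt [-0.0007  0.0001 -1.    ] t 30.2 F [-0.6852 -0.4178  0.1815] w 60.17577526112713 q [-0.6802  0.2963  0.6888  1.7868 -0.2065  1.1324  1.5544]
shift tool m [-0.0008  0.0374  0.1926]
rz options [np.float64(-0.0012), np.float64(3.1404)]
```

>>> drive_tool([
  [0.06,-0.001,0.0185,0.03,0,0,0],
  [0.06,0,0.0185,0.03,0,0,0],
  [0.06,0,0,0.03,0,0,0],
  [0.06,0,0,0.02,0,0,0],
  [0.06,0,0,0,0,0,0],
  [0.06,0,0,0,0,0,0],
])

```text
time_s: 30.7
ee_pos: [551.2, 69.0, 128.4]
eef_rot: [-0.145, -3.136, 0.002]
contact_force: [0.1, 0.2, 0.7]
grip_width: 60.1
```

```bash
python3 - <<'E'
from h import *
delta(551,70,46,84.8)
s=robot.sense();p=robot.grab_frame('wrist'); save(p,'pics/w20.png')
E
```

```text
pos [551.1769  69.0168 128.3593] tooly 84.71412756356874 tilt [-0.0021 -0.0012 -1.    ] t 30.7 F [0.138  0.2217 0.7292] w 60.13332700702058 q [-0.6684  0.444   0.6186  1.8756 -0.3164  0.9232  1.577 ]
shift tool m [0.0001 0.0011 0.0824]
rz options [np.float64(-0.0015), np.float64(3.1401)]
```

View pics/w20.png

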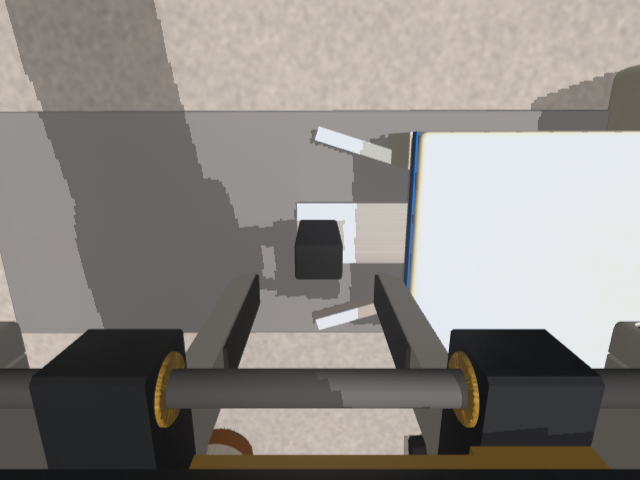

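>>> drive_tool([
  [0.06,0,0,0.03,0,0,0],
  [0.06,0,0,0.03,0,0,0],
  [0.06,0,0,0.018,0,0,0],
  [0.06,0,0,0,0,0,0],
  [0.04,0,0,0,0,0,0],
  [0.04,0,0,0,0,0,0],
  [0.04,0,0,0,0,0,0],
  [0.04,0,0,0,0,0,0],
])

```text
time_s: 31.42
ee_pos: [552.5, 69.1, 52.3]
eef_rot: [0.145, 3.136, 0.001]
contact_force: [-0.2, 0.5, -0.2]
grip_width: 40.9
```

>>> drive_tool([
  [0.04,0,0.001,0,0,0,0],
  [0.04,0,0.001,0,0,0,0],
  [0.04,0,0.001,0,0,0,0],
  [0.04,0,0.001,0,0,0,0],
  [0.04,0,0,0,0,0,0],
  [0.04,0,0,0,0,0,0],
])

```text
time_s: 31.92
ee_pos: [552.0, 72.9, 50.8]
eef_rot: [-0.145, -3.138, 0.0]
contact_force: [1.2, -0.9, -0.0]
grip_width: 39.9
```

>>> drive_tool([
  [0.04,0,0.001,0,0,0,0],
  [0.04,0,0.001,0,0,0,0],
  [0.04,0,0.001,0,0,0,0],
  [0.04,0,0,0,0,0,0],
])

```text
time_s: 32.25
ee_pos: [552.3, 75.1, 50.8]
eef_rot: [0.146, 3.138, -0.002]
contact_force: [-0.3, -4.2, -0.2]
grip_width: 40.3
```

>>> drive_tool([
  [0.04,0,0.0015,0,0,0,0],
  [0.04,0,0.0015,0,0,0,0],
  [0.04,0,0,0,0,0,0],
  [0.04,0,0,0,0,0,0],
])

```text
time_s: 32.58
ee_pos: [553.0, 75.3, 51.0]
eef_rot: [0.15, 3.137, -0.006]
contact_force: [1.6, -18.4, 2.4]
grip_width: 39.9
```

>>> drive_tool([
  [0.04,0,0.0015,0,0,0,0],
  [0.04,0,0.0015,0,0,0,0],
  [0.04,0,0,0,0,0,0],
  [0.04,0,0,0,0,0,0],
])

```text
time_s: 32.92
ee_pos: [553.1, 75.4, 51.0]
eef_rot: [0.153, 3.137, -0.01]
contact_force: [-1.6, -33.8, 6.5]
grip_width: 40.6
```

>>> drive_tool([
  [0.04,0,-0.004,0,0,0,0],
  [0.04,0,-0.004,0,0,0,0],
  [0.06,0,-0.003,0,0,0,0],
  [0.06,0,0,0,0,0,0],
  [0.06,0,0,0,0,0,0],
  [0.06,0,0,-0.02,0,0,0],
  [0.06,0,0,-0.04,0,0,0],
  [0.06,0,0,-0.04,0,0,0],
])

```text
time_s: 33.58
ee_pos: [550.9, 71.0, 151.2]
eef_rot: [-0.145, -3.136, 0.002]
contact_force: [0.8, 1.3, 0.8]
grip_width: 59.7
```

>>> drive_tool([
  [0.06,0,0,-0.04,0,0,0],
  [0.06,0,0,-0.04,0,0,0],
  [0.06,0,-0.02,0,0,0,0],
  [0.06,0,-0.03,0,0,0,0],
  [0.06,0,-0.03,0,0,0,0],
  [0.06,0,0,0,0,0,0],
  [0.06,0,0,0,0,0,0],
])

```text
time_s: 34.17
ee_pos: [544.3, -9.7, 231.1]
eef_rot: [0.149, 3.138, 0.0]
contact_force: [-0.2, 0.3, 0.1]
grip_width: 59.9
```

```bash
python3 - <<'E'
from h import *
delta()
s=robot.sense();p=robot.grab_frame('wrist'); save(p,'pics/w21.png'); M=T(p,s)
D1=None
p=robot.grab_frame('scene'); save(p,'pics/s2.png')
E
```

```text
pos [544.3471  -9.7106 231.0502] tooly 84.57364874064234 tilt [ 0.0004  0.0002 -1.    ] t 34.1667 F [-0.2309  0.3151  0.1394] w 59.91795830195828 q [-0.6242  0.3009  0.7141  1.8056 -0.2182  1.1149  1.6406]
shift tool m [0. 0. 0.]
```

View pics/w21.png

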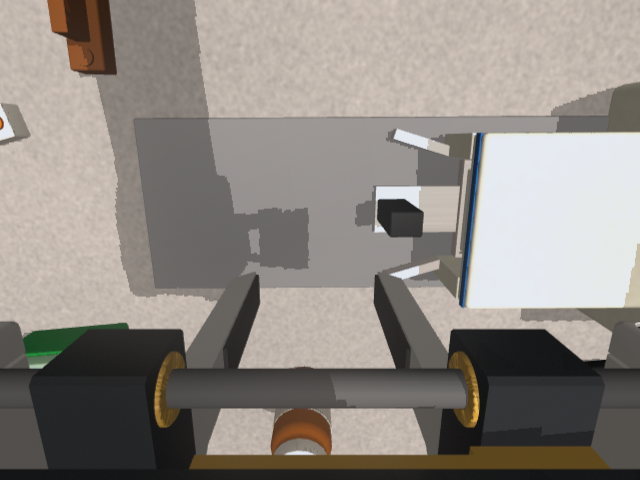

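View pics/s2.png

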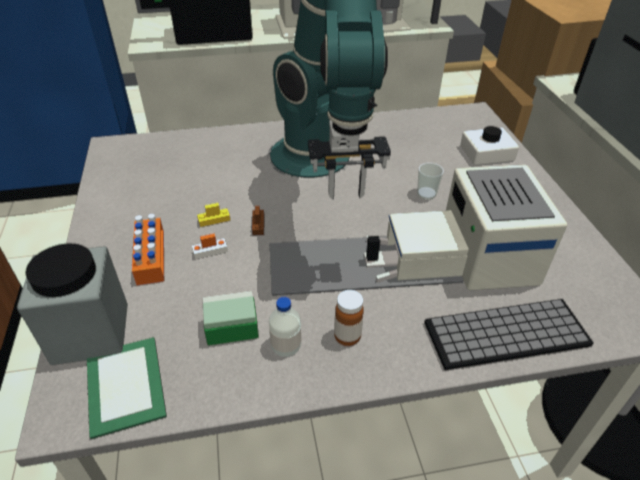

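The carrier is home with the handle just outside the hood. The arm is clear of everything and the bystanders haven't moved. I'm handing in.

```bash
python3 -c "
from h import *
print(robot.close_job())"
```

```text
the job is handed in; nothing more can be done
None
```

I laid both fresh blue-tabbed cartridges into the carrier, slid it in by its handle until it met the stop, let go, and handed the job in at about 34 s. No verdict was reported.

- **Cartridges:** the one from about (586, -350) mm went into bay1 and the one from about (515, -316) mm into bay0. The wrist view before sliding showed all three cartridges lying flat in their bays.
- **Sliding in:** it went in freely at first. Over the last few millimetres there was a steady drag of about 8 N, then it stopped hard with the handle at y ≈ 70 mm (expected about 71).
- **Check at the stop:** after letting go, I pushed the handle again with up to 34 N and it did not move further. A picture measurement put the tongue's end 251 mm from the deck's end, against 253 expected, which is within the measuring error.
- **Hand-in state:** the gripper was clear of everything. The last pictures showed the spent cartridge, the brown and yellow look-alikes, bottles, beaker, tip box and tube rack where they started.
- **Odd points:** joint 3 came to 1.226 rad (limit 1.25) during one turn. I turned the tool back the other way, so it stayed in range. With the carrier under the hood, no camera could show the cartridges in their bays at the end.

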